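# Cap the oil bottles and sort the bench after a brake job

## Robot

A 6-joint arm with a two-finger parallel gripper is mounted at the origin on a cart in front of the work surface, level with it; the furniture and walls round the work are solid. World frame = base frame: x ahead of the robot, y to its left, z up, the work surface at z = 0. Lengths are in mm, angles in rad, forces in N, time in s.
With the tool pointing down it reaches from about 350 to 875 mm from the base axis. Payload 4.2 kg.
Tool frame: the origin (TCP) lies midway between the tips of the shut fingers; the grasp point (between the pads) lies 19 mm behind it; z points along the fingers, y is the direction in which the jaws open and shut (so a half turn about z gives the same grasp; the last joint's range is limited). The gripper opens to 85 mm and grips with 20 to 120 N. Pads are 22 mm wide; open, the fingers measure 114 mm over their backs; the gripper's body (76 mm by 85 mm) begins 54 mm behind the grasp point. The pads swing forward as they close: fully open they stand 13 mm farther back than shut.
Start: joints at [-1.09, 0.385, 0.008, 0, -1.194, -0.259], TCP at [137.509, -609.664, 231.312] pointing down, gripper open.
Joint ranges: [-3.14, 3.14], [-1.21, 2.06], [-1.07, 1.41], [-3.16, 2.05], [-2.99, -0.16], [-3.1, 3.1]. Speed limits (rad/s): [2.79, 2.79, 3.14, 3.14, 3.14, 3.14].

## Interface

Orientations are given as a unit quaternion [x, y, z, w].
In Python, from bench import arm gives the robot as it stands.
- The arm moves only by the tool servo_tool, never from a script. Its argument "rows" is a list of rows, each an object of numbers: "fingers": the finger opening in cm, from 0 to 8.54; "x", "y", "z": the shift along the tool's x, y, z in cm; "turn": the turn about the tool's z in degrees. A call has 1 to 10 rows; each row shifts and turns the commanded pose from where the row before left it, along the tool's axes as they then stand; what a row does not reach is not made up. A row lasts 1/12 s, in which the tool goes at most 41.7 mm and 7.16 degrees, less where a joint would pass 70% of its speed; a pose out of reach is approached as far as the arm can. A call is refused whole if a number of a shift passes 4.17 or a number of a turn 7.16, either way. A call with a gripper value outside its range is refused whole. The fingers move at their own pace and stop on an object; the grip force is fixed at half the most. Time passes only in rows, so rows that do not move let the fingers close. It gives the time, the measured TCP pose, the force and the opening at its end, in the units of the state.
- arm.read_state(): the state, without advancing time (a new reading comes with each control period).
- arm.get_image(name): name is "scene" or "side" or "wrist"; returns (picture, depth): 480x640x3 uint8, red, green, blue; 480x640 float32, mm along the optical axis (not along the pixel's ray), 0 where there is no reading.
- arm.camera_model(name): a dict with "fx", "fy", "cx", "cy" (pixels), "pose" (4x4, takes a point from camera to world coordinates). Camera axes: x right, y down, z forward; pixel columns grow to the right and rows downward; lengths in mm; the calibration is good to about 2 mm. A picture is of the moment at which its call begins: read the wrist's pose just before it. camera_model takes no time and is no camera call; for the wrist camera it gives the pose at the moment of the call.
- arm.job_done(): hands the job in, once; it reports no verdict.
The state is a dict: "clock": time; "joints": joint angles; "joint_vel": joint speeds; "joint_efforts": joint torques, N m; "position": TCP position; "ee_rot": TCP orientation; "contact_force": force on the tool from outside, world axes, zero at the start; "wrist_torque": the same for the moment, N m; "gripper_width": finger opening in mm.
Only numpy, scipy, OpenCV 4.12 (cv2) and the standard library are available. Lean on these libraries where they do the work, as an engineer would, in place of code of your own. Each camera call takes 0.05 s, during which the arm holds its last target.

## Task

Clear up after the brake job: put the brake pads in the blue lining carton, the ratchet and the extension bar flat in the steel tool tray, and the oil bottles, standing or lying, in the grey plastic bin. Every bottle's snap cap has been left loose, so press it fully home before you lift that bottle. Not all of these things are there every time; leave the bearing, the standing coil spring and the grease tin where they are.

Things in the scene. Friction and masses are not known exactly. Their poses are not given: they have to be found in the camera images.
- bottle_1: rectangular grey plastic oil bottle with a blank white label on each broad face; block body 36 mm (own x) x 56 mm (own y) x 76 mm tall, 0.11 to 0.21 kg, round black snap cap on top, 30 mm across, whose flat top is 108 mm above the underside when home, 120 mm when loose; origin at the centre of its underside, z up through the cap; starts standing upright. Grip it across the 36 mm. May be absent
- bottle_1_mid (a point): centre of the block body of bottle_1, 38 mm above its underside
- cap_1 (a joint): travel of the snap cap of bottle_1 along the bottle's z axis, m: 0 = fully home, 0.012 = loose, at its upper stop (it starts so). A snap catch holds it at either end with about 6 N: pressed straight down with more than that it gives way, past mid travel it snaps home by itself and stays; pulling it off again takes as much
- bottle_2: rectangular grey plastic oil bottle with a blank white label on each broad face; block body 36 mm (own x) x 56 mm (own y) x 76 mm tall, 0.11 to 0.21 kg, round black snap cap on top, 30 mm across, whose flat top is 108 mm above the underside when home, 120 mm when loose; origin at the centre of its underside, z up through the cap; starts standing upright. Grip it across the 36 mm. May be absent
- bottle_2_mid (a point): centre of the block body of bottle_2, 38 mm above its underside
- cap_2 (a joint): travel of the snap cap of bottle_2 along the bottle's z axis, m: 0 = fully home, 0.012 = loose, at its upper stop (it starts so). A snap catch holds it at either end with about 6 N: pressed straight down with more than that it gives way, past mid travel it snaps home by itself and stays; pulling it off again takes as much
- bottle_3: rectangular grey plastic oil bottle with a blank white label on each broad face; block body 36 mm (own x) x 56 mm (own y) x 76 mm tall, 0.11 to 0.21 kg, round black snap cap on top, 30 mm across, whose flat top is 108 mm above the underside when home, 120 mm when loose; origin at the centre of its underside, z up through the cap; starts standing upright. Grip it across the 36 mm. May be absent
- bottle_3_mid (a point): centre of the block body of bottle_3, 38 mm above its underside
- cap_3 (a joint): travel of the snap cap of bottle_3 along the bottle's z axis, m: 0 = fully home, 0.012 = loose, at its upper stop (it starts so). A snap catch holds it at either end with about 6 N: pressed straight down with more than that it gives way, past mid travel it snaps home by itself and stays; pulling it off again takes as much
- pad_1: brake pad: dark lining bonded on a metal back plate, 40 mm (own x) x 61 mm (own y) x 14 mm thick, 0.28 kg, lying flat, lining up; the back plate is the full size and 5 mm thick, the lining on it is 34 mm wide; origin at the centre of its underside. May be absent
- pad_2: brake pad: dark lining bonded on a metal back plate, 40 mm (own x) x 61 mm (own y) x 14 mm thick, 0.28 kg, lying flat, lining up; the back plate is the full size and 5 mm thick, the lining on it is 34 mm wide; origin at the centre of its underside. May be absent
- pad_3: brake pad: dark lining bonded on a metal back plate, 40 mm (own x) x 65 mm (own y) x 14 mm thick, 0.28 kg, lying flat, lining up; the back plate is the full size and 5 mm thick, the lining on it is 34 mm wide; origin at the centre of its underside. May be absent
- ratchet: ratchet handle, 195 x 36 x 23 mm, 0.24 kg, lying flat along its own x: red grip 24 mm wide and 23 mm high from x = -98 to 12 mm, thin 13 mm shank, round steel head (38 mm across, 14 mm high) about x = +78 mm; origin at mid length on its underside. May be absent
- ratchet_head (a point): centre of the ratchet's head, 78 mm from the origin along its x, 11 mm above its underside
- ratchet_butt (a point): near the end of the ratchet's grip, 92 mm from the origin along its -x, 11 mm above its underside
- extension_bar: steel extension bar, 141 mm long along its own x (from -60 to +70 mm treat as an 18 x 18 mm bar), 0.2 kg, lying flat; origin near mid length on its underside. May be absent
- bar_socket_end (a point): near the +x end of the extension bar, 65 mm from its origin, on the bar's centre line 9 mm above its underside
- bar_drive_end (a point): near the -x end of the extension bar, 58 mm from its origin, on the bar's centre line
- carton_in (a point): centre of the inner floor of the blue lining carton (fixed), 2 mm above the bench; inside it is 120 mm (own x) x 196 mm (own y), walls 2 mm thick and 62 mm high from the bench; its -y half is filled with a row of brick-red friction blocks, up to 54 mm high, so the free floor runs from own y = +5 to +98 mm; its lid stands open along its far (+x) side, leaning outward, up to 180 mm above the bench, and a cardboard flap stands up to 115 mm at its +y end
- tray_in (a point): centre of the inner floor of the shallow dark steel tool tray (fixed), 3 mm above the bench; inside 128 mm (own x) x 250 mm (own y), walls 3 mm thick, rim 34 to 37 mm above the bench
- bin_in (a point): centre of the inner floor of the grey plastic bottle bin (fixed), 4 mm above the bench; inside 142 mm (own x) x 206 mm (own y), walls 4 mm thick, rim 62 to 64 mm above the bench, blank card on its front
- bearing_a: release bearing, a steel ring 48 mm across and 18 mm high, lying flat among the work; not to be moved; origin at the centre of its underside
- spring_a: coil spring standing on end, 39 mm across and 68 mm high, to the right of the work; not to be moved; origin at the centre of its foot
- grease_tin: blue grease tin, 53 mm across and 38 mm high, to the right of the work; not to be moved; origin at the centre of its underside

How it is judged:
By the outcome, as a careful person would: the job done as asked, in the order asked, and still so for the second after the job is handed in, with the robot touching nothing.
Of bottle_1, bottle_2, bottle_3 only 2 to 3 are there at a start; the rules pass over those that are not, and their reading is None.
Of pad_1, pad_2, pad_3, ratchet, extension_bar only 3 to 4 are there at a start; the rules pass over those that are not, and their reading is None.
At some moment in a run one of pad_1, pad_2, pad_3, ratchet, extension_bar may be knocked a few centimetres aside while the robot is not near it.
Once in a run the grip may slacken for a moment while it holds something.
It also fails if it takes over 210 s, if anything falls off the work surface, if the arm or the gripper's body presses on something with over 40 N, if the wrist force passes 120 N, or if a joint passes its speed limit or range.

## Working session

There is one attempt and no reset: what is moved stays moved. The work goes in short steps, Python scripts to look and compute and a tool call to move; the robot and the scene stay as the last step left them, time stands still between calls to the robot, and variables do not carry over. Pictures are saved under pics/ and viewed, and the job is handed in when it is done.

Besides the shell and the picture viewer there is one more tool, called after "Call:" by a JSON object that holds its "method" and its "body", one argument or row to a line. servo_tool: Moves the arm, as the interface text tells. Its arguments: {"type":"object","properties":{"rows":{"type":"array","items":{"type":"object","properties":{"fingers":{"type":"number"},"x":{"type":"number"},"y":{"type":"number"},"z":{"type":"number"},"turn":{"type":"number"}}}}},"required":["rows"]}

```bash
ls; mkdir -p pics; cat > h.py <<'E'
import numpy as np, cv2, json
from bench import arm
def snap(name,fn):
    m=arm.camera_model(name); p,d=arm.get_image(name)
    cv2.imwrite(f'pics/{fn}.png',p[:,:,::-1]); np.savez(f'pics/{fn}.npz',p=p,d=d,fx=m['fx'],fy=m['fy'],cx=m['cx'],cy=m['cy'],pose=np.array(m['pose']))
def load(fn): return np.load(f'pics/{fn}.npz')
def world(fn):
    z=load(fn); d=z['d']; v,u=np.mgrid[0:480,0:640]
    P=np.stack([(u-z['cx'])/z['fx']*d,(v-z['cy'])/z['fy']*d,d,np.ones_like(d)],-1)@z['pose'].T
    W=P[...,:3]; W[d==0]=np.nan; return W,z['p']
def st():
    s=arm.read_state(); print({k:np.round(s[k],3).tolist() for k in ['clock','joints','position','ee_rot','contact_force','gripper_width']})
E
python3 - <<'E'
from h import *
st()
for n in ['scene','side','wrist']: snap(n,n+'0')
for n in ['scene','side','wrist']:
    print(n,np.round(arm.camera_model(n)['pose'],3).tolist())
E
```

```text
pics
{'clock': 0.0, 'joints': [-1.09, 0.386, 0.007, -0.001, -1.194, -0.259], 'position': [137.384, -609.125, 230.227], 'ee_rot': [-0.111, 0.994, 0.001, -0.0], 'contact_force': [-0.316, 0.295, -0.092], 'gripper_width': 85.864}
scene [[-0.812, -0.42, 0.404, 48.569], [-0.583, 0.601, -0.547, 560.177], [-0.013, -0.68, -0.733, 944.245], [0.0, 0.0, 0.0, 1.0]]
side [[0.978, -0.133, 0.163, 291.186], [-0.211, -0.617, 0.759, -1017.534], [-0.0, -0.776, -0.631, 876.403], [0.0, 0.0, 0.0, 1.0]]
wrist [[-0.219, 0.938, 0.267, 69.472], [0.976, 0.21, 0.062, -624.605], [0.002, 0.274, -0.962, 374.007], [0.0, 0.0, 0.0, 1.0]]
```

View pics/scene0.png

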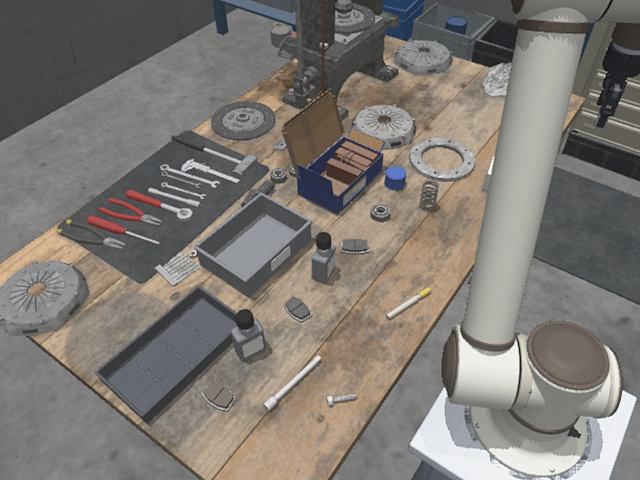

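View pics/side0.png

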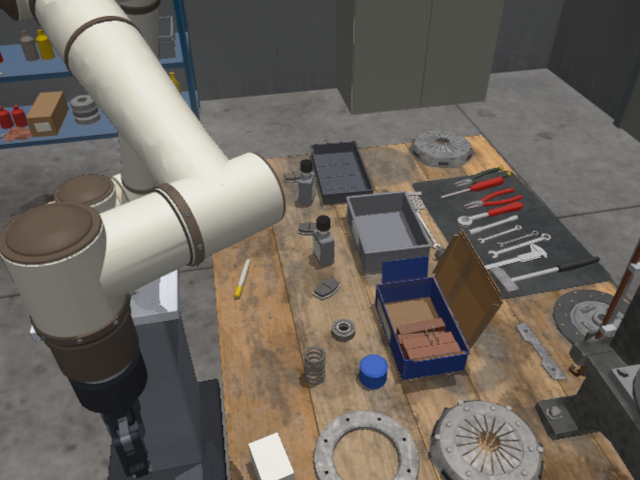

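The scene shows two bottles (caps at about 323,241 and 244,318), three pads (355,246; 297,309; 219,398), and the extension bar (292,383). There's no ratchet among the work. I'll build a top-down map next.

```bash
cat >> h.py <<'E'
def ortho(fns,x0,x1,y0,y1,res,out,zmin=-20,zmax=250,scale=1):
    # image: right = -y, up = +x
    H=int((x1-x0)/res);Wd=int((y1-y0)/res)
    im=np.zeros((H,Wd,3),np.uint8);zz=np.full((H,Wd),-1e9)
    for f in fns:
        W,p=world(f); m=np.isfinite(W[...,2])&(W[...,2]>zmin)&(W[...,2]<zmax)
        X=W[m];C=p[m];o=np.argsort(X[:,2]);X=X[o];C=C[o]
        r=((x1-X[:,0])/res).astype(int);c=((y1-X[:,1])/res).astype(int)
        k=(r>=0)&(r<H)&(c>=0)&(c<Wd); 
        for rr,cc,z,col in zip(r[k],c[k],X[k,2],C[k]):
            if z>zz[rr,cc]: zz[rr,cc]=z; im[rr,cc]=col
    im=cv2.resize(im,None,fx=scale,fy=scale,interpolation=cv2.INTER_NEAREST)
    cv2.imwrite(f'pics/{out}.png',im[:,:,::-1]); return zz
E
python3 - <<'E'
from h import *
ortho(['scene0','side0'],300,800,-400,400,2,'ortho0',scale=2)
for f,pts in [('scene0',[(323,241),(244,318),(355,246),(297,309),(219,398),(270,404),(320,359),(380,212),(396,178),(430,194),(340,160)]),('side0',[(323,222),(307,164),(325,289),(343,329),(314,366),(373,372)])]:
    W,_=world(f)
    for u,v in pts: print(f,u,v,np.round(W[v,u],0))
E
```

```text
scene0 323 241 [485. -58. 114.]
scene0 244 318 [491. 182. 119.]
scene0 355 246 [ 469. -162.   13.]
scene0 297 309 [475.  51.   9.]
scene0 219 398 [473. 291.   9.]
scene0 270 404 [387. 248.  15.]
scene0 320 359 [367. 120.  13.]
scene0 380 212 [ 484. -298.    4.]
scene0 396 178 [ 500. -396.   35.]
scene0 430 194 [ 397. -377.   50.]
scene0 340 160 [ 644. -359.   50.]
side0 323 222 [487. -76. 118.]
side0 307 164 [496. 165. 120.]
side0 325 289 [ 469. -178.   13.]
side0 343 329 [ 483. -293.    7.]
side0 314 366 [ 400. -408.   57.]
side0 373 372 [ 506. -428.   35.]
```

View pics/ortho0.png

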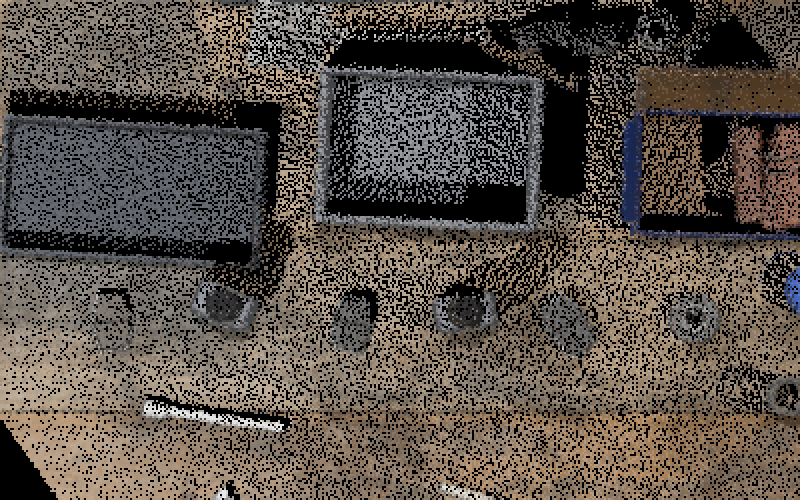

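View pics/wrist0.png

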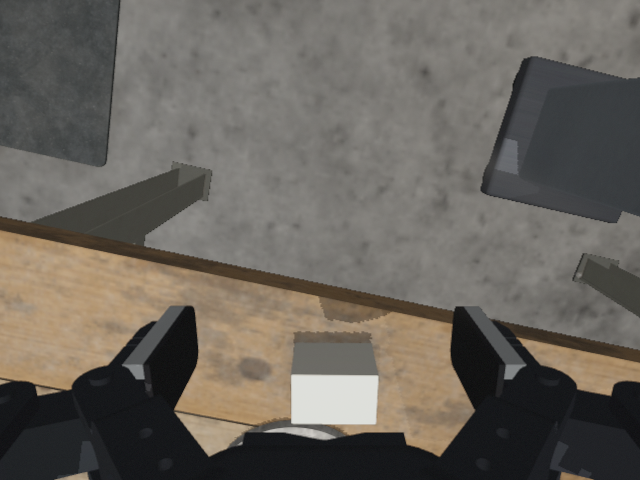

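```bash
cat >> h.py <<'E'
def fit(fns,x0,x1,y0,y1,z0,z1,show=True):
    out=[]
    for f in fns:
        W,_=world(f); m=(W[...,0]>x0)&(W[...,0]<x1)&(W[...,1]>y0)&(W[...,1]<y1)&(W[...,2]>z0)&(W[...,2]<z1)
        X=W[m]; 
        if len(X)<8: print(f,'few',len(X)); continue
        (c,s,a)=cv2.minAreaRect(X[:,:2].astype(np.float32))
        a=a if s[0]>=s[1] else a+90   # world angle of long side
        a=(a+90)%180-90
        print(f,'n',len(X),'rect c',np.round(c,1),'L,W',np.round(sorted(s)[::-1],1),'long ang',round(a,1),'mean',np.round(X.mean(0),1),'zmax',round(X[:,2].max(),1)); out.append((c,s,a))
    return out
def plan(x,y,z,ang=None):
    """ang: world angle (deg) of jaw axis; prints turn rows and tool shift cm after turn"""
    from scipy.spatial.transform import Rotation as Ro
    s=arm.read_state(); R=Ro.from_quat(s['ee_rot']).as_matrix(); p=np.array(s['position'])
    th=np.degrees(np.arctan2(R[1,1],R[0,1])); t=0
    if ang is not None:
        t=(th-ang+90)%180-90   # + turn about tool z(down) reduces angle
        R=R@Ro.from_euler('z',t,degrees=True).as_matrix()
    d=R.T@(np.array([x,y,z])-p)/10
    print('now',np.round(p,1),'jaw ang',round(th,1),'F',np.round(s['contact_force'],1),'w',round(s['gripper_width'],1),'j6',round(s['joints'][5],2))
    print('turn',round(t,1),'rows>=',int(np.ceil(abs(t)/7.1)),' shift cm',np.round(d,2),'rows>=',int(np.ceil(np.linalg.norm(d)/4.1)))
E
python3 - <<'E'
from h import *
F=['scene0','side0']
for n,b in dict(padA=(430,520,250,330),padB=(430,520,10,90),padC=(430,520,-215,-125)).items():
    print(n); fit(F,*b,5,20); fit(F,*b,11,20)
print('bar');fit(F,350,420,90,270,8,25)
for n,b in dict(botA=(440,540,130,220),botB=(440,540,-110,-20)).items():
    print(n); fit(F,*b,60,80); fit(F,*b,113,125)
print('tray');fit(F,520,720,100,420,30,40)
print('bin');fit(F,540,760,-170,100,55,70)
print('carton');fit(F,540,700,-460,-200,54,66)
print('bearing');fit(F,440,530,-340,-250,14,25)
print('tin');fit(F,440,560,-470,-360,30,45)
print('spring');fit(F,350,440,-450,-350,20,75)
E
```

```text
padA
scene0 n 504 rect c [477.  288.7] L,W [58.9 38.3] long ang 6.3 mean [476.5 289.5  11.2] zmax 15.9
side0 n 143 rect c [466.5 284.4] L,W [59.  50.9] long ang -17.5 mean [472.2 283.   11.3] zmax 17.8
scene0 n 289 rect c [477.9 288.9] L,W [54.6 33.1] long ang 5.3 mean [477.2 289.4  12.6] zmax 15.9
side0 n 82 rect c [475. 286.] L,W [49.  39.3] long ang -6.0 mean [473.5 285.1  13.2] zmax 17.8
padB
scene0 n 360 rect c [475.2  48.9] L,W [58.4 36.6] long ang -10.3 mean [475.7  49.8  10.9] zmax 15.6
side0 n 174 rect c [468.   42.8] L,W [45.4 39.5] long ang -11.2 mean [468.2  43.6  11.3] zmax 17.4
scene0 n 187 rect c [476.9  49.4] L,W [52.2 33.9] long ang -12.9 mean [475.4  49.1  12.5] zmax 15.6
side0 n 109 rect c [470.3  46.5] L,W [43.3 31.7] long ang -19.2 mean [470.3  46.4  13.1] zmax 17.4
padC
scene0 n 292 rect c [ 473.7 -165.8] L,W [58.  39.5] long ang 28.6 mean [ 474.2 -164.9   10.5] zmax 17.2
side0 n 308 rect c [ 472.8 -172.7] L,W [61.7 37.4] long ang 34.9 mean [ 472.3 -172.5   11.6] zmax 17.1
scene0 n 120 rect c [ 474.4 -165.8] L,W [54.  36.3] long ang 40.2 mean [ 476.5 -165.1   12
[... 1614 characters left out ...]
.5] long ang 88.6 mean [ 626.4 -357.    58.4] zmax 66.0
bearing
scene0 n 91 rect c [ 481.5 -291.2] L,W [44.3 42.8] long ang -16.6 mean [ 480.9 -290.8   15.5] zmax 18.0
side0 n 226 rect c [ 480.7 -297. ] L,W [48.4 45.9] long ang -82.9 mean [ 480.3 -296.6   16.1] zmax 21.0
tin
scene0 n 237 rect c [ 511.1 -411.4] L,W [53.7 51.6] long ang -53.9 mean [ 510.8 -410.8   34.1] zmax 39.3
side0 n 562 rect c [ 515.8 -422.5] L,W [73.7 52.2] long ang -48.8 mean [ 509.4 -416.7   35.9] zmax 41.8
spring
scene0 n 246 rect c [ 404.  -386.4] L,W [41.5 37.8] long ang -45.5 mean [ 403.4 -385.3   47.8] zmax 69.3
side0 n 408 rect c [ 402.6 -390.3] L,W [39.7 37.3] long ang -69.1 mean [ 402.5 -392.8   50.5] zmax 70.6
```

```bash
python3 - <<'E'
from h import *
plan(473,-170,200,-58)
plan(473,-170,200)
E
```

```text
now [ 137.4 -609.3  230.5] jaw ang 102.7 F [ 0.4  1.  -0.7] w 85.7 j6 -0.26
turn -19.3 rows>= 3  shift cm [-51.73  19.46   3.1 ] rows>= 14
now [ 137.4 -609.3  230.5] jaw ang 102.7 F [ 0.4  1.  -0.7] w 85.7 j6 -0.26
turn 0 rows>= 0  shift cm [-42.39  35.47   3.1 ] rows>= 14
```

Call:
{"method": "servo_tool", "body": {
  "rows": [
    {"x": -2.65, "y": 2.2, "z": 0.2},
    {"x": -2.65, "y": 2.2, "z": 0.2},
    {"x": -2.65, "y": 2.2, "z": 0.2},
    {"x": -2.65, "y": 2.2, "z": 0.2},
    {"x": -2.65, "y": 2.2, "z": 0.2},
    {"x": -2.65, "y": 2.2, "z": 0.2},
    {"x": -2.65, "y": 2.2, "z": 0.2},
    {"x": -2.65, "y": 2.2, "z": 0.2},
    {"x": -2.65, "y": 2.2, "z": 0.2},
    {"x": -2.65, "y": 2.2, "z": 0.2}
  ]
}}

```text
invalid input at $.rows[0]: expected keys fingers, x, y, z, turn
```

Call:
{"method": "servo_tool", "body": {
  "rows": [
    {"x": -2.65, "y": 2.2, "z": 0.2},
    {"x": -2.65, "y": 2.2, "z": 0.2},
    {"x": -2.65, "y": 2.2, "z": 0.2},
    {"x": -2.65, "y": 2.2, "z": 0.2},
    {"x": -2.65, "y": 2.2, "z": 0.2},
    {"x": -2.65, "y": 2.2, "z": 0.2},
    {"turn": -6.4},
    {"turn": -6.4},
    {"turn": -6.4},
    {}
  ]
}}

```text
invalid input at $.rows[0]: expected keys fingers, x, y, z, turn
```

```bash
python3 - <<'E'
from h import *
plan(473,-170,200,-58)
snap('wrist','w1'); snap('scene','s1'); snap('side','d1')
for f in [(430,520,-215,-125,5,20),(430,520,-215,-125,11,20)]: fit(['w1','s1','d1'],*f)
E
```

```text
now [ 137.4 -609.3  230.5] jaw ang 102.7 F [ 0.4  1.  -0.7] w 85.7 j6 -0.26
turn -19.3 rows>= 3  shift cm [-51.73  19.46   3.1 ] rows>= 14
w1 few 0
s1 n 293 rect c [ 474.2 -166.5] L,W [59.6 40.4] long ang 28.5 mean [ 474.2 -165.1   10.4] zmax 16.2
d1 n 315 rect c [ 472.7 -171.6] L,W [63.4 39.2] long ang 31.6 mean [ 472.7 -172.7   11.5] zmax 18.0
w1 few 0
s1 n 118 rect c [ 474.4 -165.7] L,W [54.9 33.8] long ang 33.6 mean [ 474.2 -164.    12.7] zmax 16.2
d1 n 204 rect c [ 473.7 -169.8] L,W [58.2 33.1] long ang 38.4 mean [ 472.1 -170.6   13. ] zmax 18.0
```

View pics/w1.png

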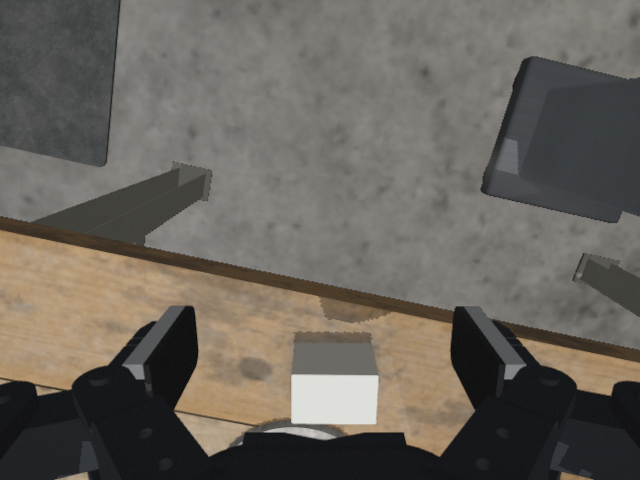

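Call:
{"method": "servo_tool", "body": {
  "rows": [
    {"fingers": 8.5, "x": -2.65, "y": 2.2, "z": 0.2, "turn": 0},
    {"fingers": 8.5, "x": -2.65, "y": 2.2, "z": 0.2, "turn": 0},
    {"fingers": 8.5, "x": -2.65, "y": 2.2, "z": 0.2, "turn": 0},
    {"fingers": 8.5, "x": -2.65, "y": 2.2, "z": 0.2, "turn": 0},
    {"fingers": 8.5, "x": -2.65, "y": 2.2, "z": 0.2, "turn": 0},
    {"fingers": 8.5, "x": -2.65, "y": 2.2, "z": 0.2, "turn": 0},
    {"fingers": 8.5, "x": -2.65, "y": 2.2, "z": 0.2, "turn": 0},
    {"fingers": 8.5, "x": -2.65, "y": 2.2, "z": 0.2, "turn": 0}
  ]
}}

```text
clock: 0.97
position: [306.3, -389.9, 215.4]
ee_rot: [-0.111, 0.994, -0.0, 0.0]
contact_force: [0.3, -0.5, -0.1]
gripper_width: 85.1
```

Call:
{"method": "servo_tool", "body": {
  "rows": [
    {"fingers": 6.5, "x": -2.65, "y": 2.2, "z": 0.2, "turn": 0},
    {"fingers": 6.5, "x": -2.65, "y": 2.2, "z": 0.2, "turn": 0},
    {"fingers": 6.5, "x": -2.65, "y": 2.2, "z": 0.2, "turn": 0},
    {"fingers": 6.5, "x": -2.65, "y": 2.2, "z": 0.2, "turn": 0},
    {"fingers": 6.5, "x": -2.65, "y": 2.2, "z": 0.2, "turn": 0},
    {"fingers": 6.5, "x": -2.65, "y": 2.2, "z": 0.2, "turn": 0},
    {"fingers": 6.5, "x": -2.65, "y": 2.2, "z": 0.2, "turn": 0},
    {"fingers": 6.5, "x": -2.65, "y": 2.2, "z": 0.2, "turn": 0}
  ]
}}

```text
clock: 1.63
position: [474.5, -171.4, 199.5]
ee_rot: [-0.111, 0.994, -0.0, 0.0]
contact_force: [0.6, -0.8, 0.7]
gripper_width: 65.5
```

Call:
{"method": "servo_tool", "body": {
  "rows": [
    {"fingers": 6.5, "x": 0, "y": 0, "z": 0, "turn": -6.4},
    {"fingers": 6.5, "x": 0, "y": 0, "z": 0, "turn": -6.4},
    {"fingers": 6.5, "x": 0, "y": 0, "z": 0, "turn": -6.4},
    {"fingers": 6.5, "x": 0, "y": 0, "z": 0, "turn": 0}
  ]
}}

```text
clock: 1.97
position: [473.8, -172.6, 199.3]
ee_rot: [-0.276, 0.961, 0.0, -0.0]
contact_force: [0.0, 0.4, 0.1]
gripper_width: 64.9
```

```bash
python3 - <<'E'
from h import *
plan(473,-170,200,-58)
snap('wrist','w2')
for f in [(430,520,-215,-125,5,20),(430,520,-215,-125,11,20)]: fit(['w2'],*f)
E
```

```text
now [ 473.8 -172.6  199.3] jaw ang 122.1 F [0.  0.4 0.1] w 64.9 j6 -0.98
turn 0.1 rows>= 1  shift cm [-0.07  0.27 -0.07] rows>= 1
w2 n 3333 rect c [ 474.7 -170.2] L,W [64.  39.4] long ang 32.9 mean [ 473.  -170.7   12.5] zmax 16.6
w2 n 2761 rect c [ 475.1 -170. ] L,W [58.9 33.8] long ang 33.0 mean [ 474.  -170.    13.8] zmax 16.6
```

View pics/w2.png

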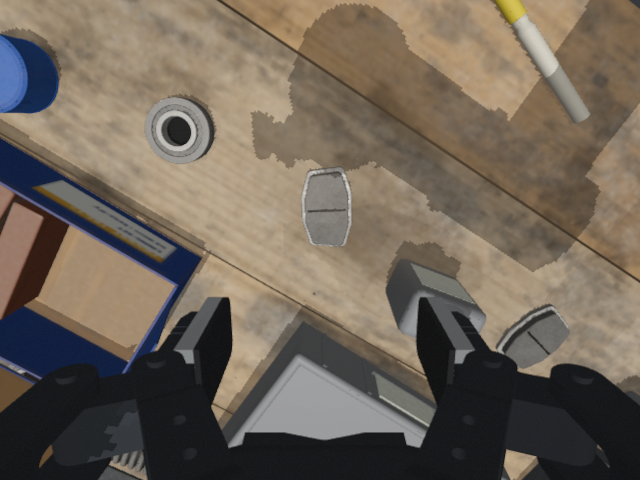

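```bash
python3 - <<'E'
from h import *
plan(475,-170,3,-57)
E
```

```text
now [ 473.7 -172.9  199.3] jaw ang 121.8 F [-0.6  0.4  0.7] w 64.6 j6 -0.99
turn -1.2 rows>= 1  shift cm [-0.26  0.17 19.63] rows>= 5
```

Call:
{"method": "servo_tool", "body": {
  "rows": [
    {"fingers": 6.5, "x": -0.25, "y": 0.15, "z": 0, "turn": -1.1},
    {"fingers": 6.5, "x": 0, "y": 0, "z": 4, "turn": 0},
    {"fingers": 6.5, "x": 0, "y": 0, "z": 4, "turn": 0},
    {"fingers": 6.5, "x": 0, "y": 0, "z": 4, "turn": 0},
    {"fingers": 6.5, "x": 0, "y": 0, "z": 3, "turn": 0},
    {"fingers": 6.5, "x": 0, "y": 0, "z": 2, "turn": 0},
    {"fingers": 6.5, "x": 0, "y": 0, "z": 1.5, "turn": 0},
    {"fingers": 6.5, "x": 0, "y": 0, "z": 1, "turn": 0},
    {"fingers": 6.5, "x": 0, "y": 0, "z": 0, "turn": 0}
  ]
}}

```text
clock: 2.77
position: [473.8, -170.4, 2.5]
ee_rot: [-0.283, 0.959, 0.001, -0.002]
contact_force: [-0.8, -0.0, -0.1]
gripper_width: 65.1
```

```bash
python3 - <<'E'
from h import *
plan(475,-170,3,-57)
snap('side','d3'); z=load('d3')['p'][200:360,220:460]
cv2.imwrite('pics/d3c.png',cv2.resize(z,None,fx=3.3,fy=3.3,interpolation=cv2.INTER_CUBIC)[:,:,::-1])
E
```

```text
now [ 473.8 -170.4    2.5] jaw ang 122.9 F [-0.8 -0.  -0.1] w 65.1 j6 -0.97
turn -0.1 rows>= 1  shift cm [-0.13 -0.03 -0.05] rows>= 1
```

View pics/d3c.png

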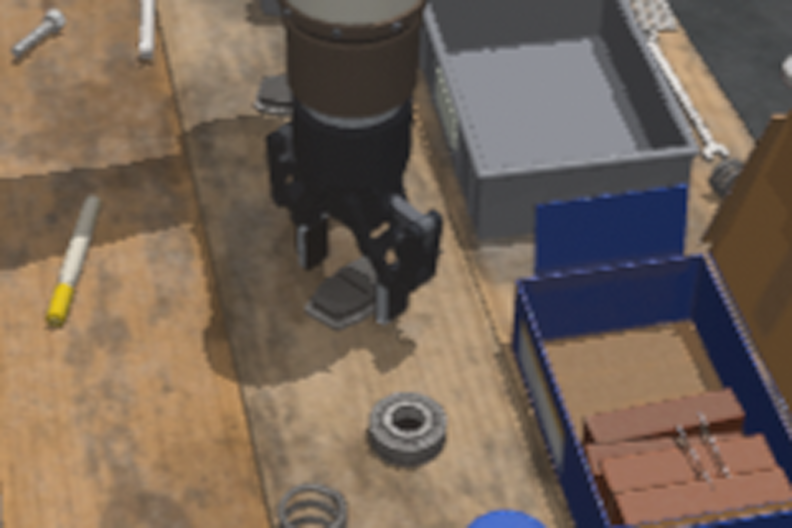

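The jaws straddle the pad, so I'll close them.

Call:
{"method": "servo_tool", "body": {
  "rows": [
    {"fingers": 4, "x": 0, "y": 0, "z": 0, "turn": 0},
    {"fingers": 2, "x": 0, "y": 0, "z": 0, "turn": 0},
    {"fingers": 2, "x": 0, "y": 0, "z": 0, "turn": 0},
    {"fingers": 2, "x": 0, "y": 0, "z": 0, "turn": 0},
    {"fingers": 2, "x": 0, "y": 0, "z": 0, "turn": 0},
    {"fingers": 2, "x": 0, "y": 0, "z": 0, "turn": 0}
  ]
}}

```text
clock: 3.32
position: [475.9, -170.5, 6.0]
ee_rot: [-0.284, 0.959, -0.001, 0.001]
contact_force: [-1.5, 0.5, 4.7]
gripper_width: 31.3
```

Call:
{"method": "servo_tool", "body": {
  "rows": [
    {"fingers": 2, "x": 0, "y": 0, "z": -1, "turn": 0},
    {"fingers": 2, "x": 0, "y": 0, "z": -2, "turn": 0},
    {"fingers": 2, "x": 0, "y": 0, "z": -3, "turn": 0},
    {"fingers": 2, "x": 0, "y": 0, "z": -4, "turn": 0},
    {"fingers": 2, "x": 0, "y": 0, "z": -4, "turn": 0},
    {"fingers": 2, "x": 0, "y": 0, "z": -4, "turn": 0},
    {"fingers": 2, "x": 0, "y": 0, "z": 0, "turn": 0}
  ]
}}

```text
clock: 3.9
position: [479.7, -171.4, 193.8]
ee_rot: [-0.285, 0.959, -0.004, 0.008]
contact_force: [1.2, -0.5, -2.1]
gripper_width: 31.1
```

```bash
python3 - <<'E'
from h import *
plan(628,-285,180,-1.5)
plan(628,-285,180)
snap('side','d4'); z=load('d4')['p'][140:300,220:460]
cv2.imwrite('pics/d4c.png',cv2.resize(z,None,fx=3.3,fy=3.3,interpolation=cv2.INTER_CUBIC)[:,:,::-1])
fit(['s1'],540,760,-460,-200,70,200)
for F in ['s1','d1']:
  W,_=world(F)
  for z in (80,100,120,140,160,180):
    m=(abs(W[...,2]-z)<6)&(W[...,0]>640)&(W[...,0]<780)&(W[...,1]>-440)&(W[...,1]<-220)
    if m.sum()>5: print(F,z,m.sum(),np.round(W[m].min(0)),np.round(np.percentile(W[m],10,axis=0)))
E
```

```text
now [ 479.7 -171.4  193.8] jaw ang 123.1 F [ 1.2 -0.5 -2.1] w 31.1 j6 -0.97
turn -55.4 rows>= 8  shift cm [ 10.96 -15.09   1.69] rows>= 5
now [ 479.7 -171.4  193.8] jaw ang 123.1 F [ 1.2 -0.5 -2.1] w 31.1 j6 -0.97
turn 0 rows>= 0  shift cm [ -6.2  -17.59   1.69] rows>= 5
s1 n 3393 rect c [ 654.7 -339.8] L,W [238.1 160.9] long ang 88.2 mean [ 697.4 -330.5  122.9] zmax 198.7
s1 80 299 [ 640. -438.   74.] [ 670. -418.   75.]
s1 100 314 [ 641. -435.   94.] [ 669. -417.   95.]
s1 120 287 [ 651. -436.  114.] [ 705. -421.  115.]
s1 140 284 [ 700. -437.  134.] [ 712. -423.  135.]
s1 160 294 [ 705. -436.  154.] [ 719. -420.  155.]
s1 180 212 [ 719. -433.  174.] [ 726. -412.  175.]
d1 80 471 [ 640. -437.   74.] [ 662. -416.   75.]
d1 100 489 [ 641. -438.   94.] [ 661. -417.   95.]
d1 120 411 [ 640. -437.  114.] [ 702. -421.  115.]
d1 140 447 [ 699. -439.  134.] [ 709. -421.  135.]
d1 160 463 [ 704. -439.  154.] [ 716. -432.  155.]
d1 180 345 [ 713. -436.  174.] [ 724. -422.  175.]
```

View pics/d4c.png

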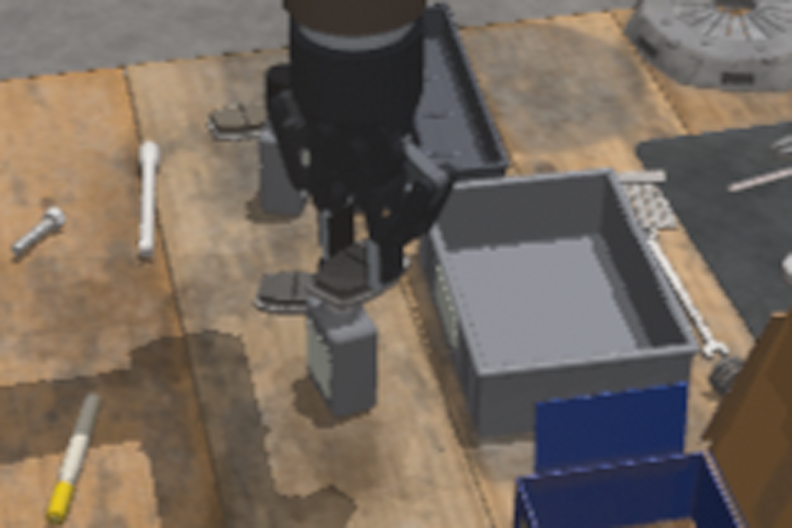

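Call:
{"method": "servo_tool", "body": {
  "rows": [
    {"fingers": 2, "x": 0, "y": 0, "z": 0, "turn": -6.9},
    {"fingers": 2, "x": 0, "y": 0, "z": 0, "turn": -6.9},
    {"fingers": 2, "x": 0, "y": 0, "z": 0, "turn": -6.9},
    {"fingers": 2, "x": 0, "y": 0, "z": 0, "turn": -6.9},
    {"fingers": 2, "x": 0, "y": 0, "z": 0, "turn": -6.9},
    {"fingers": 2, "x": 0, "y": 0, "z": 0, "turn": -6.9},
    {"fingers": 2, "x": 0, "y": 0, "z": 0, "turn": -6.9},
    {"fingers": 2, "x": 0, "y": 0, "z": 0, "turn": -6.9}
  ]
}}

```text
clock: 4.62
position: [473.5, -170.1, 182.8]
ee_rot: [-0.698, 0.716, 0.002, -0.001]
contact_force: [0.9, -0.2, -3.4]
gripper_width: 31.2
```

```bash
python3 - <<'E'
from h import *
plan(606,-287,180,-1.5)
E
```

```text
now [ 473.5 -170.1  182.8] jaw ang 178.5 F [ 0.9 -0.2 -3.4] w 31.2 j6 -0.0
turn 0.0 rows>= 1  shift cm [ 11.34 -13.56   0.22] rows>= 5
```

Call:
{"method": "servo_tool", "body": {
  "rows": [
    {"fingers": 2, "x": 2.27, "y": -2.71, "z": 0, "turn": 0},
    {"fingers": 2, "x": 2.27, "y": -2.71, "z": 0, "turn": 0},
    {"fingers": 2, "x": 2.27, "y": -2.71, "z": 0, "turn": 0},
    {"fingers": 2, "x": 2.27, "y": -2.71, "z": 0, "turn": 0},
    {"fingers": 2, "x": 2.27, "y": -2.71, "z": 0, "turn": 0},
    {"fingers": 2, "x": 0, "y": 0, "z": 0, "turn": 0},
    {"fingers": 2, "x": 0, "y": 0, "z": 0, "turn": 0}
  ]
}}

```text
clock: 5.2
position: [606.2, -288.6, 180.6]
ee_rot: [-0.695, 0.719, 0.003, -0.001]
contact_force: [-1.2, 0.6, -3.0]
gripper_width: 31.1
```

```bash
python3 - <<'E'
from h import *
plan(606,-287,12,-1.5)
snap('wrist','w5');snap('side','d5')
z=load('d5')['p'][180:400,300:560]
cv2.imwrite('pics/d5c.png',cv2.resize(z,None,fx=2.7,fy=2.7,interpolation=cv2.INTER_CUBIC)[:,:,::-1])
E
```

```text
now [ 606.2 -288.6  180.6] jaw ang 178.1 F [-1.2  0.6 -3. ] w 31.1 j6 0.17
turn -0.4 rows>= 1  shift cm [-0.12 -0.07 16.86] rows>= 5
```

View pics/d5c.png

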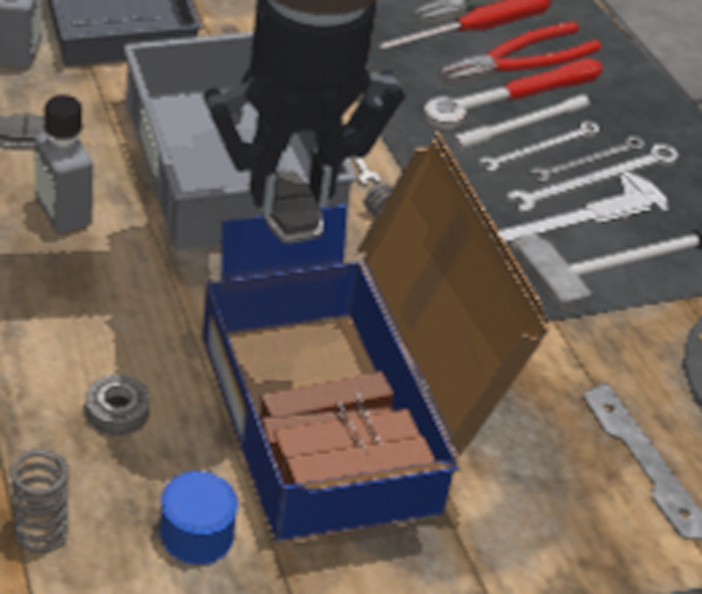

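View pics/w5.png

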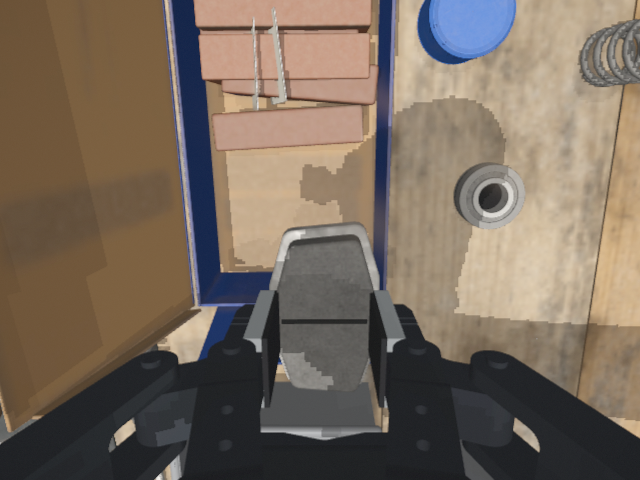

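```bash
python3 - <<'E'
from h import *
snap('scene','s5')
for f in ['d5','s5','w5']:
    W,_=world(f)
    for dz in range(0,130,10):
        z=180.6+dz
        m=(abs(W[...,2]-z)<5)&(abs(W[...,0]-606)<90)&(abs(W[...,1]+288)<75)
        if m.sum()>3: print(f,dz,m.sum(),'x',np.round(np.percentile(W[m][:,0],[1,99])-606.2),'y',np.round(np.percentile(W[m][:,1],[1,99])+288.6))
E
```

```text
d5 0 130 x [-24.  16.] y [-33.  19.]
d5 10 326 x [-29.  24.] y [-29.  26.]
d5 20 84 x [-31.  26.] y [-12.  12.]
d5 30 80 x [-32.  27.] y [-12.   9.]
d5 40 78 x [-34.  31.] y [-13.  10.]
d5 50 175 x [-48.  45.] y [-14.  13.]
d5 60 200 x [-52.  48.] y [-14.  14.]
d5 70 186 x [-56.  54.] y [-17.  18.]
d5 80 207 x [-60.  57.] y [-17.   7.]
d5 90 248 x [-65.  62.] y [-19.  -0.]
d5 100 406 x [-67.  62.] y [-20.  12.]
d5 110 244 x [-51.  45.] y [-20.   8.]
d5 120 61 x [-41.  36.] y [-12.   9.]
s5 0 102 x [-21.  16.] y [-13.  37.]
s5 10 177 x [-29.  28.] y [-19.  31.]
s5 20 72 x [-31.  29.] y [-7. 16.]
s5 30 68 x [-30.  30.] y [-8. 17.]
s5 40 59 x [-30.  39.] y [-9. 18.]
s5 50 142 x [-48.  48.] y [-9. 19.]
s5 60 127 x [-52.  54.] y [-9. 18.]
s5 70 164 x [-56.  56.] y [-13.  22.]
s5 80 163 x [-60.  59.] y [-9. 21.]
s5 90 169 x [-65.  63.] y [-4. 23.]
s5 100 276 x [-66.  63.] y [-9. 24.]
s5 110 138 x [-49.  45.] y [-3. 24.]
s5 120 52 x [-41. -17.] y [-4. 17.]
w5 0 2303 x [-20.  19.] y [-32.  27.]
w5 10 13561 x [-22.  22.] y [-29.  27.]
w5 20 1550 x [-29.  29.] y [-12.  10.]
w5 30 1731 x [-29.  29.] y [-12.  10.]
w5 40 2598 x [-34.  35.] y [-14.  11.]
w5 50 5838 x [-47.  48.] y [-15.  11.]
w5 60 14685 x [-50.  51.] y [-14.  12.]
w5 70 11616 x [-55.  55.] y [-18.   9.]
w5 80 18602 x [-56.  57.] y [-18.  -2.]
w5 90 6288 x [-51.  52.] y [-20. -10.]
```

Call:
{"method": "servo_tool", "body": {
  "rows": [
    {"fingers": 2, "x": -0.1, "y": -2.2, "z": 0, "turn": -0.4},
    {"fingers": 2, "x": 0, "y": 0, "z": 4, "turn": 0},
    {"fingers": 2, "x": 0, "y": 0, "z": 4, "turn": 0},
    {"fingers": 2, "x": 0, "y": 0, "z": 3, "turn": 0},
    {"fingers": 2, "x": 0, "y": 0, "z": 2, "turn": 0},
    {"fingers": 2, "x": 0, "y": 0, "z": 2, "turn": 0},
    {"fingers": 2, "x": 0, "y": 0, "z": 1.2, "turn": 0},
    {"fingers": 2, "x": 0, "y": 0, "z": 0, "turn": 0},
    {"fingers": 2, "x": 0, "y": 0, "z": 0, "turn": 0}
  ]
}}

```text
clock: 6.1
position: [628.8, -287.4, 22.8]
ee_rot: [-0.699, 0.715, -0.0, -0.0]
contact_force: [0.8, -0.8, -1.7]
gripper_width: 31.2
```

```bash
python3 - <<'E'
from h import *
plan(628,-288,10,-1.5)
E
```

```text
now [ 628.8 -287.4   22.8] jaw ang 178.7 F [ 0.8 -0.8 -1.7] w 31.2 j6 0.17
turn 0.2 rows>= 1  shift cm [0.06 0.08 1.28] rows>= 1
```

Call:
{"method": "servo_tool", "body": {
  "rows": [
    {"fingers": 2, "x": 0, "y": 0.1, "z": 1.2, "turn": 0},
    {"fingers": 2, "x": 0, "y": 0, "z": 0, "turn": 0},
    {"fingers": 3.4, "x": 0, "y": 0, "z": 0, "turn": 0},
    {"fingers": 4.2, "x": 0, "y": 0, "z": 0, "turn": 0},
    {"fingers": 4.2, "x": 0, "y": 0, "z": 0, "turn": 0},
    {"fingers": 4.2, "x": 0, "y": 0, "z": -2, "turn": 0},
    {"fingers": 4.2, "x": 0, "y": 0, "z": -3, "turn": 0},
    {"fingers": 3, "x": 0, "y": 0, "z": -3, "turn": 0}
  ]
}}

```text
clock: 6.77
position: [627.8, -287.9, 91.3]
ee_rot: [-0.699, 0.716, 0.0, -0.0]
contact_force: [1.7, -0.1, 0.2]
gripper_width: 31.6
```

```bash
python3 - <<'E'
from h import *
plan(665,-288,10,-1.5)
snap('wrist','w6');snap('side','d6')
fit(['w6','d6'],570,684,-350,-240,8,25)
z=load('d6')['p'][180:400,300:560]
cv2.imwrite('pics/d6c.png',cv2.resize(z,None,fx=2.7,fy=2.7,interpolation=cv2.INTER_CUBIC)[:,:,::-1])
E
```

```text
now [ 627.8 -287.9   91.3] jaw ang 178.6 F [ 1.7 -0.1  0.2] w 31.6 j6 0.17
turn 0.1 rows>= 1  shift cm [-0.09 -3.73  8.12] rows>= 3
w6 n 6453 rect c [ 628.4 -279.4] L,W [83.2 40.6] long ang 84.4 mean [ 627.1 -290.1   15.3] zmax 21.9
d6 n 342 rect c [ 631.  -293.1] L,W [106.1 106. ] long ang 0.0 mean [ 627.2 -284.2   14.8] zmax 24.4
```

View pics/d6c.png

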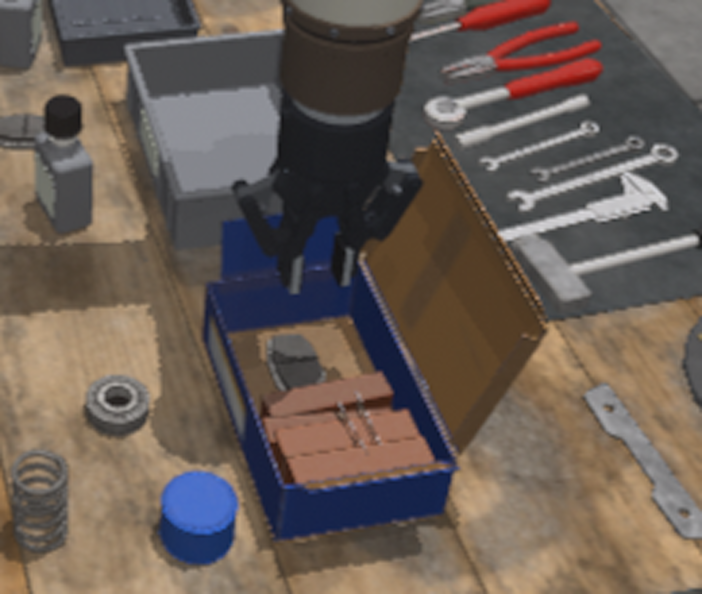

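View pics/w6.png

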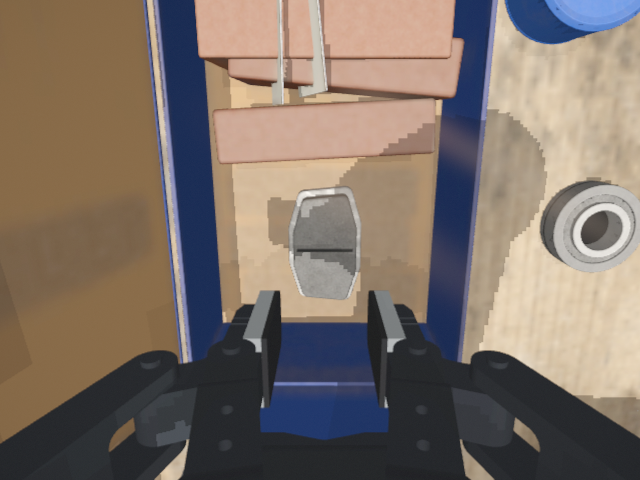

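Pad 1 lies flat in the free half of the carton. I'll stack the others on it, since the lid and walls leave no room for the knuckles. Pad B is next.

```bash
python3 - <<'E'
from h import *
plan(472,47,200)
plan(472,47,200,78)
E
```

```text
now [ 632.3 -289.4   98.3] jaw ang 178.7 F [ 0.6 -0.5  0.5] w 30.3 j6 0.17
turn 0 rows>= 0  shift cm [-33.22  16.65 -10.56] rows>= 10
now [ 632.3 -289.4   98.3] jaw ang 178.7 F [ 0.6 -0.5  0.5] w 30.3 j6 0.17
turn -79.3 rows>= 12  shift cm [-22.53 -29.55 -10.56] rows>= 10
```

Call:
{"method": "servo_tool", "body": {
  "rows": [
    {"fingers": 5, "x": 0, "y": 0, "z": -3.5, "turn": 0},
    {"fingers": 5, "x": 0, "y": 0, "z": -3.5, "turn": 0},
    {"fingers": 6, "x": 0, "y": 0, "z": -3, "turn": 0},
    {"fingers": 6.5, "x": -3.3, "y": 1.65, "z": 0, "turn": 0},
    {"fingers": 6.5, "x": -3.3, "y": 1.65, "z": 0, "turn": 0},
    {"fingers": 6.5, "x": -3.3, "y": 1.65, "z": 0, "turn": 0},
    {"fingers": 6.5, "x": -3.3, "y": 1.65, "z": 0, "turn": 0},
    {"fingers": 6.5, "x": -3.3, "y": 1.65, "z": 0, "turn": 0},
    {"fingers": 6.5, "x": -3.3, "y": 1.65, "z": 0, "turn": 0},
    {"fingers": 6.5, "x": -3.3, "y": 1.65, "z": 0, "turn": 0}
  ]
}}

```text
clock: 7.7
position: [517.5, -52.7, 191.2]
ee_rot: [-0.698, 0.716, -0.001, 0.001]
contact_force: [0.8, 0.1, 0.3]
gripper_width: 65.2
```

Call:
{"method": "servo_tool", "body": {
  "rows": [
    {"fingers": 6.5, "x": -3.3, "y": 1.65, "z": 0, "turn": 0},
    {"fingers": 6.5, "x": -3.3, "y": 1.65, "z": 0, "turn": 0},
    {"fingers": 6.5, "x": -3.3, "y": 1.65, "z": 0, "turn": 0},
    {"fingers": 6.5, "x": 0, "y": 0, "z": 0, "turn": -7.1},
    {"fingers": 6.5, "x": 0, "y": 0, "z": 0, "turn": -7.1},
    {"fingers": 6.5, "x": 0, "y": 0, "z": 0, "turn": -7.1},
    {"fingers": 6.5, "x": 0, "y": 0, "z": 0, "turn": -7.1},
    {"fingers": 6.5, "x": 0, "y": 0, "z": 0, "turn": -7.1},
    {"fingers": 6.5, "x": 0, "y": 0, "z": 0, "turn": -7.1}
  ]
}}

```text
clock: 8.45
position: [471.4, 46.4, 191.2]
ee_rot: [0.912, -0.41, 0.001, -0.001]
contact_force: [-0.6, -0.2, 0.0]
gripper_width: 65.0
```

Call:
{"method": "servo_tool", "body": {
  "rows": [
    {"fingers": 6.5, "x": 0, "y": 0, "z": 0, "turn": -7.1},
    {"fingers": 6.5, "x": 0, "y": 0, "z": 0, "turn": -7.1},
    {"fingers": 6.5, "x": 0, "y": 0, "z": 0, "turn": -7.1},
    {"fingers": 6.5, "x": 0, "y": 0, "z": 0, "turn": -7.1},
    {"fingers": 6.5, "x": 0, "y": 0, "z": 0, "turn": -7.1},
    {"fingers": 6.5, "x": 0, "y": 0, "z": 0, "turn": 0}
  ]
}}

```text
clock: 8.95
position: [471.4, 46.2, 191.1]
ee_rot: [0.993, -0.115, 0.001, -0.0]
contact_force: [-0.6, 0.3, -0.2]
gripper_width: 65.2
```

```bash
python3 - <<'E'
from h import *
snap('wrist','w7'); snap('scene','s7')
for f in [(430,520,5,90,5,20),(430,520,5,90,11,20)]: fit(['w7','s7'],*f)
plan(472,47,2,78)
E
```

```text
w7 n 3367 rect c [477.3  47. ] L,W [60.3 39.2] long ang -12.6 mean [478.9  46.   12.5] zmax 16.3
s7 n 354 rect c [475.3  50. ] L,W [58.6 37.9] long ang -10.4 mean [475.9  49.5  10.8] zmax 15.7
w7 n 2772 rect c [477.4  46.9] L,W [54.2 33.9] long ang -12.7 mean [477.8  46.4  13.8] zmax 16.3
s7 n 169 rect c [476.1  49.1] L,W [55. 33.] long ang -11.0 mean [475.   49.4  12.6] zmax 15.7
now [471.2  46.2 190.9] jaw ang -103.5 F [-1.2  0.3  0.9] w 65.0 j6 0.89
turn -1.5 rows>= 1  shift cm [ 0.03 -0.08 18.89] rows>= 5
```

View pics/w7.png

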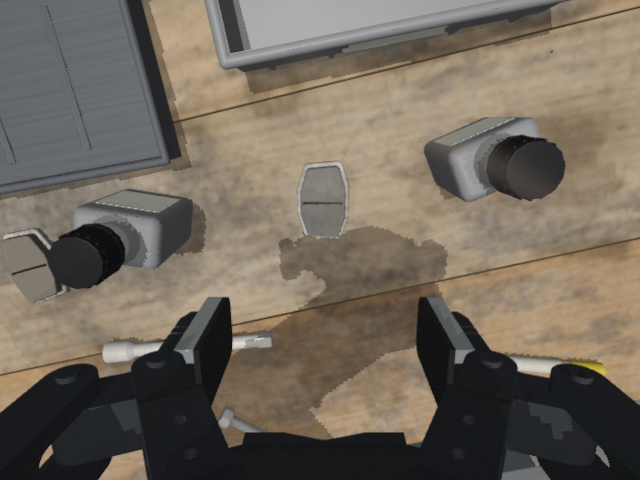

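Call:
{"method": "servo_tool", "body": {
  "rows": [
    {"fingers": 6.5, "x": 0.6, "y": -0.2, "z": 0, "turn": -0.9},
    {"fingers": 6.5, "x": 0, "y": 0, "z": 4, "turn": 0},
    {"fingers": 6.5, "x": 0, "y": 0, "z": 4, "turn": 0},
    {"fingers": 6.5, "x": 0, "y": 0, "z": 4, "turn": 0},
    {"fingers": 6.5, "x": 0, "y": 0, "z": 3, "turn": 0},
    {"fingers": 6.5, "x": 0, "y": 0, "z": 2, "turn": 0},
    {"fingers": 6.5, "x": 0, "y": 0, "z": 1.5, "turn": 0},
    {"fingers": 6.5, "x": 0, "y": 0, "z": 0, "turn": 0},
    {"fingers": 6.5, "x": 0, "y": 0, "z": 0, "turn": 0}
  ]
}}

```text
clock: 9.8
position: [477.6, 46.7, 4.9]
ee_rot: [0.994, -0.108, -0.001, 0.0]
contact_force: [-0.5, 0.2, 0.3]
gripper_width: 64.9
```

Call:
{"method": "servo_tool", "body": {
  "rows": [
    {"fingers": 4, "x": 0, "y": 0, "z": 0, "turn": 0},
    {"fingers": 2, "x": 0, "y": 0, "z": 0, "turn": 0},
    {"fingers": 2, "x": 0, "y": 0, "z": 0, "turn": 0},
    {"fingers": 2, "x": 0, "y": 0, "z": 0, "turn": 0},
    {"fingers": 2, "x": 0, "y": 0, "z": 0, "turn": 0},
    {"fingers": 2, "x": 0, "y": 0, "z": 0, "turn": 0}
  ]
}}

```text
clock: 10.3
position: [478.2, 47.0, 7.0]
ee_rot: [0.994, -0.108, 0.001, -0.001]
contact_force: [-1.2, -1.0, 6.4]
gripper_width: 31.2
```

Call:
{"method": "servo_tool", "body": {
  "rows": [
    {"fingers": 2, "x": 0, "y": 0, "z": -1, "turn": 0},
    {"fingers": 2, "x": 0, "y": 0, "z": -2, "turn": 0},
    {"fingers": 2, "x": 0, "y": 0, "z": -3, "turn": 0},
    {"fingers": 2, "x": 0, "y": 0, "z": -4, "turn": 0},
    {"fingers": 2, "x": 0, "y": 0, "z": -4, "turn": 0},
    {"fingers": 2, "x": 0, "y": 0, "z": -4, "turn": 0},
    {"fingers": 2, "x": 0, "y": 0, "z": 0, "turn": 7.1},
    {"fingers": 2, "x": 0, "y": 0, "z": 0, "turn": 7.1},
    {"fingers": 2, "x": 0, "y": 0, "z": 0, "turn": 7.1},
    {"fingers": 2, "x": 0, "y": 0, "z": 0, "turn": 7.1}
  ]
}}

```text
clock: 11.13
position: [476.5, 46.6, 185.8]
ee_rot: [0.936, -0.352, 0.0, -0.001]
contact_force: [-0.1, 0.3, -3.3]
gripper_width: 31.3
```

Call:
{"method": "servo_tool", "body": {
  "rows": [
    {"fingers": 2, "x": 0, "y": 0, "z": 0, "turn": 7.1},
    {"fingers": 2, "x": 0, "y": 0, "z": 0, "turn": 7.1},
    {"fingers": 2, "x": 0, "y": 0, "z": 0, "turn": 7.1},
    {"fingers": 2, "x": 0, "y": 0, "z": 0, "turn": 7.1},
    {"fingers": 2, "x": 0, "y": 0, "z": 0, "turn": 7.1},
    {"fingers": 2, "x": 0, "y": 0, "z": 0, "turn": 7.1},
    {"fingers": 2, "x": 0, "y": 0, "z": 0, "turn": 7.1},
    {"fingers": 2, "x": 0, "y": 0, "z": 0, "turn": 0}
  ]
}}

```text
clock: 11.8
position: [476.6, 46.6, 185.5]
ee_rot: [-0.703, 0.711, 0.0, 0.0]
contact_force: [0.5, 0.5, -3.4]
gripper_width: 30.9
```

```bash
python3 - <<'E'
from h import *
plan(628,-288,190,-1.5)
plan(628,-288,190)
E
```

```text
now [476.6  46.6 185.5] jaw ang 179.4 F [ 0.5  0.5 -3.4] w 30.9 j6 -0.45
turn 0.9 rows>= 1  shift cm [ 33.05 -16.01  -0.48] rows>= 9
now [476.6  46.6 185.5] jaw ang 179.4 F [ 0.5  0.5 -3.4] w 30.9 j6 -0.45
turn 0 rows>= 0  shift cm [ 33.29 -15.52  -0.48] rows>= 9
```

Call:
{"method": "servo_tool", "body": {
  "rows": [
    {"fingers": 2, "x": 0, "y": 0, "z": -0.5, "turn": 0.9},
    {"fingers": 2, "x": 3.67, "y": -1.78, "z": 0, "turn": 0},
    {"fingers": 2, "x": 3.67, "y": -1.78, "z": 0, "turn": 0},
    {"fingers": 2, "x": 3.67, "y": -1.78, "z": 0, "turn": 0},
    {"fingers": 2, "x": 3.67, "y": -1.78, "z": 0, "turn": 0},
    {"fingers": 2, "x": 3.67, "y": -1.78, "z": 0, "turn": 0},
    {"fingers": 2, "x": 3.67, "y": -1.78, "z": 0, "turn": 0},
    {"fingers": 2, "x": 3.67, "y": -1.78, "z": 0, "turn": 0},
    {"fingers": 2, "x": 3.67, "y": -1.78, "z": 0, "turn": 0},
    {"fingers": 2, "x": 3.67, "y": -1.78, "z": 0, "turn": 0}
  ]
}}

```text
clock: 12.63
position: [629.7, -289.3, 190.5]
ee_rot: [-0.699, 0.715, 0.0, 0.0]
contact_force: [0.6, -0.1, -2.2]
gripper_width: 31.1
```

Call:
{"method": "servo_tool", "body": {
  "rows": [
    {"fingers": 2, "x": 0, "y": 0, "z": 0, "turn": 0},
    {"fingers": 2, "x": 0, "y": 0, "z": 4, "turn": 0},
    {"fingers": 2, "x": 0, "y": 0, "z": 4, "turn": 0},
    {"fingers": 2, "x": 0, "y": 0, "z": 3, "turn": 0},
    {"fingers": 2, "x": 0, "y": 0, "z": 2, "turn": 0},
    {"fingers": 2, "x": 0, "y": 0, "z": 1.5, "turn": 0},
    {"fingers": 2, "x": 0, "y": 0, "z": 0, "turn": 0},
    {"fingers": 2, "x": 0, "y": 0, "z": 0, "turn": 0}
  ]
}}

```text
clock: 13.3
position: [629.0, -287.2, 44.8]
ee_rot: [-0.699, 0.715, 0.001, -0.001]
contact_force: [1.2, 0.7, -2.0]
gripper_width: 31.3
```

```bash
python3 - <<'E'
from h import *
plan(628,-288,25,-1.5)
snap('wrist','w8')
E
```

```text
now [ 629.  -287.2   44.8] jaw ang 178.7 F [ 1.2  0.7 -2. ] w 31.3 j6 0.17
turn 0.2 rows>= 1  shift cm [0.08 0.09 1.98] rows>= 1
```

View pics/w8.png

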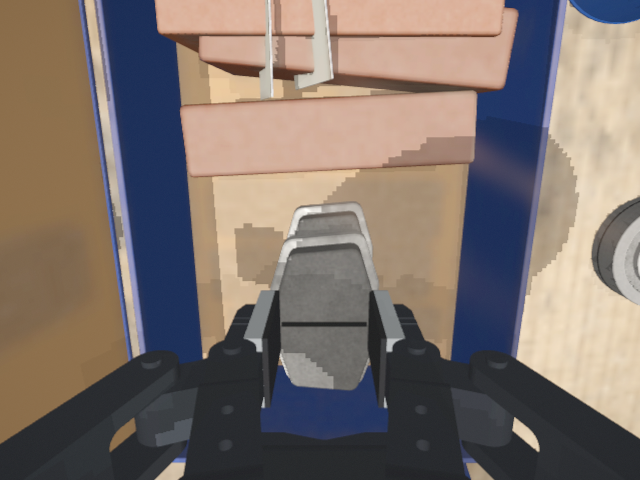

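Call:
{"method": "servo_tool", "body": {
  "rows": [
    {"fingers": 2, "x": 0.1, "y": 0.1, "z": 1, "turn": 0},
    {"fingers": 2, "x": 0, "y": 0, "z": 0.7, "turn": 0},
    {"fingers": 2, "x": 0, "y": 0, "z": 0, "turn": 0},
    {"fingers": 2, "x": 0, "y": 0, "z": 0, "turn": 0}
  ]
}}

```text
clock: 13.68
position: [628.0, -288.3, 28.0]
ee_rot: [-0.698, 0.716, 0.0, -0.0]
contact_force: [0.6, 0.1, -2.6]
gripper_width: 31.2
```

Call:
{"method": "servo_tool", "body": {
  "rows": [
    {"fingers": 2, "x": 0, "y": 0, "z": 0.4, "turn": 0},
    {"fingers": 2, "x": 0, "y": 0, "z": 0, "turn": 0},
    {"fingers": 3.4, "x": 0, "y": 0, "z": 0, "turn": 0},
    {"fingers": 4.2, "x": 0, "y": 0, "z": 0, "turn": 0},
    {"fingers": 4.2, "x": 0, "y": 0, "z": 0, "turn": 0},
    {"fingers": 4.2, "x": 0, "y": 0, "z": -2, "turn": 0},
    {"fingers": 4.2, "x": 0, "y": 0, "z": -3, "turn": 0},
    {"fingers": 4.2, "x": 0, "y": 0, "z": -3, "turn": 0}
  ]
}}

```text
clock: 14.35
position: [628.0, -288.4, 104.9]
ee_rot: [-0.699, 0.716, 0.001, -0.001]
contact_force: [0.1, 0.4, -0.3]
gripper_width: 41.9
```

```bash
python3 - <<'E'
from h import *
st()
snap('wrist','w9');snap('scene','s9')
fit(['w9'],590,670,-340,-250,25,40)
fit(['s9'],430,530,250,330,5,20)
plan(472,288,190)
plan(472,288,190,-84)
E
```

```text
{'clock': 14.35, 'joints': [-0.197, 0.595, 0.03, 0.0, -1.007, 0.173], 'position': [628.046, -288.399, 104.877], 'ee_rot': [-0.699, 0.716, 0.001, -0.001], 'contact_force': [0.13, 0.443, -0.332], 'gripper_width': 41.915}
w9 n 5400 rect c [ 628.5 -287.2] L,W [54.9 33.9] long ang 89.6 mean [ 628.  -288.3   29.1] zmax 31.4
s9 n 508 rect c [476. 290.] L,W [59.3 37.2] long ang -2.6 mean [476.6 289.6  11.1] zmax 16.2
now [ 632.5 -289.9  112. ] jaw ang 178.7 F [ 0.9 -0.2  0.7] w 41.9 j6 0.17
turn 0 rows>= 0  shift cm [-57.37  17.26  -8.3 ] rows>= 15
now [ 632.5 -289.9  112. ] jaw ang 178.7 F [ 0.9 -0.2  0.7] w 41.9 j6 0.17
turn 82.7 rows>= 12  shift cm [ 9.82 59.1  -8.3 ] rows>= 15
```

View pics/w9.png

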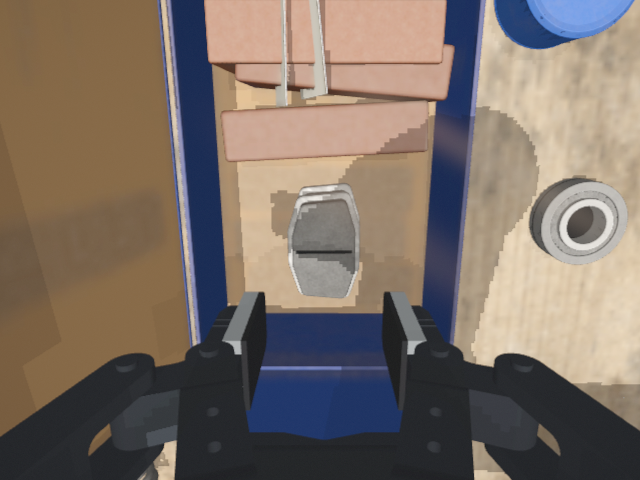

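Call:
{"method": "servo_tool", "body": {
  "rows": [
    {"fingers": 5, "x": 0, "y": 0, "z": -4, "turn": 0},
    {"fingers": 5, "x": 0, "y": 0, "z": -4, "turn": 0},
    {"fingers": 6.5, "x": -3.82, "y": 1.15, "z": 0, "turn": 0},
    {"fingers": 6.5, "x": -3.82, "y": 1.15, "z": 0, "turn": 0},
    {"fingers": 6.5, "x": -3.82, "y": 1.15, "z": 0, "turn": 0},
    {"fingers": 6.5, "x": -3.82, "y": 1.15, "z": 0, "turn": 0},
    {"fingers": 6.5, "x": -3.82, "y": 1.15, "z": 0, "turn": 0},
    {"fingers": 6.5, "x": -3.82, "y": 1.15, "z": 0, "turn": 0},
    {"fingers": 6.5, "x": -3.82, "y": 1.15, "z": 0, "turn": 0},
    {"fingers": 6.5, "x": -3.82, "y": 1.15, "z": 0, "turn": 0}
  ]
}}

```text
clock: 15.28
position: [543.3, 21.1, 185.1]
ee_rot: [-0.698, 0.716, -0.0, 0.001]
contact_force: [1.0, 0.4, 0.2]
gripper_width: 64.9
```

Call:
{"method": "servo_tool", "body": {
  "rows": [
    {"fingers": 6.5, "x": -3.82, "y": 1.15, "z": 0, "turn": 0},
    {"fingers": 6.5, "x": -3.82, "y": 1.15, "z": 0, "turn": 0},
    {"fingers": 6.5, "x": -3.82, "y": 1.15, "z": 0, "turn": 0},
    {"fingers": 6.5, "x": -3.82, "y": 1.15, "z": 0, "turn": 0},
    {"fingers": 6.5, "x": -3.82, "y": 1.15, "z": 0, "turn": 0},
    {"fingers": 6.5, "x": -3.82, "y": 1.15, "z": 0, "turn": 0},
    {"fingers": 6.5, "x": -3.82, "y": 1.15, "z": 0, "turn": 0},
    {"fingers": 6.5, "x": 0, "y": 0, "z": 0, "turn": -7.1},
    {"fingers": 6.5, "x": 0, "y": 0, "z": 0, "turn": -7.1},
    {"fingers": 6.5, "x": 0, "y": 0, "z": 0, "turn": -7.1}
  ]
}}

```text
clock: 16.12
position: [469.5, 289.9, 184.7]
ee_rot: [0.821, -0.571, 0.0, -0.001]
contact_force: [-0.1, -0.6, 0.1]
gripper_width: 65.0
```

Call:
{"method": "servo_tool", "body": {
  "rows": [
    {"fingers": 6.5, "x": 0, "y": 0, "z": 0, "turn": -7.1},
    {"fingers": 6.5, "x": 0, "y": 0, "z": 0, "turn": -7.1},
    {"fingers": 6.5, "x": 0, "y": 0, "z": 0, "turn": -7.1},
    {"fingers": 6.5, "x": 0, "y": 0, "z": 0, "turn": -7.1},
    {"fingers": 6.5, "x": 0, "y": 0, "z": 0, "turn": -7.1},
    {"fingers": 6.5, "x": 0, "y": 0, "z": 0, "turn": -7.1},
    {"fingers": 6.5, "x": 0, "y": 0, "z": 0, "turn": -7.1},
    {"fingers": 6.5, "x": 0, "y": 0, "z": 0, "turn": -7.1},
    {"fingers": 6.5, "x": 0, "y": 0, "z": 0, "turn": -7.1},
    {"fingers": 6.5, "x": 0, "y": 0, "z": 0, "turn": 0}
  ]
}}

```text
clock: 16.95
position: [470.0, 288.8, 184.8]
ee_rot: [0.999, -0.053, 0.0, -0.0]
contact_force: [0.5, -0.1, 0.0]
gripper_width: 64.8
```

```bash
python3 - <<'E'
from h import *
snap('wrist','w10'); snap('scene','s10'); snap('side','d10')
for f in [(430,520,250,335,5,20),(430,520,250,335,11,20)]: fit(['w10','s10'],*f)
plan(476,287,4,92)
E
```

```text
w10 n 3495 rect c [478.1 286.8] L,W [60.8 39.8] long ang 2.9 mean [480.  287.1  12.5] zmax 16.8
s10 n 515 rect c [477.6 288.1] L,W [57.4 38.3] long ang 2.4 mean [476.6 289.5  11.1] zmax 18.0
w10 n 2894 rect c [478.4 286.9] L,W [54.6 34. ] long ang 2.7 mean [478.9 287.1  13.9] zmax 16.8
s10 n 297 rect c [477.9 288.6] L,W [54.8 34.1] long ang 1.6 mean [477.4 289.1  12.7] zmax 18.0
now [470.  288.7 184.6] jaw ang -96.3 F [-0.4  0.4  0.1] w 64.7 j6 0.62
turn -8.3 rows>= 2  shift cm [ 0.59  0.2  18.06] rows>= 5
```

View pics/w10.png

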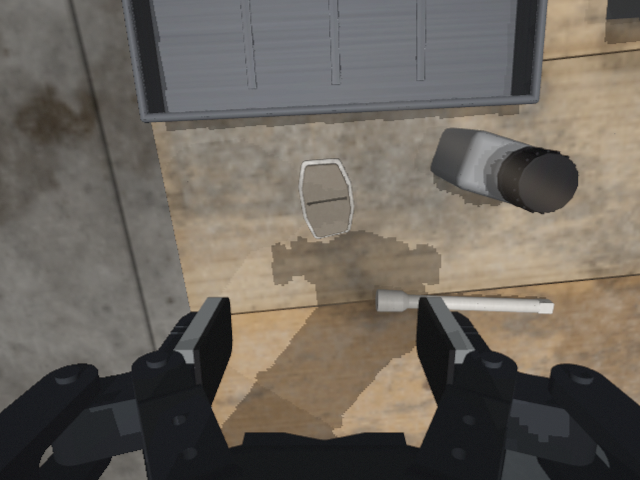

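View pics/s10.png

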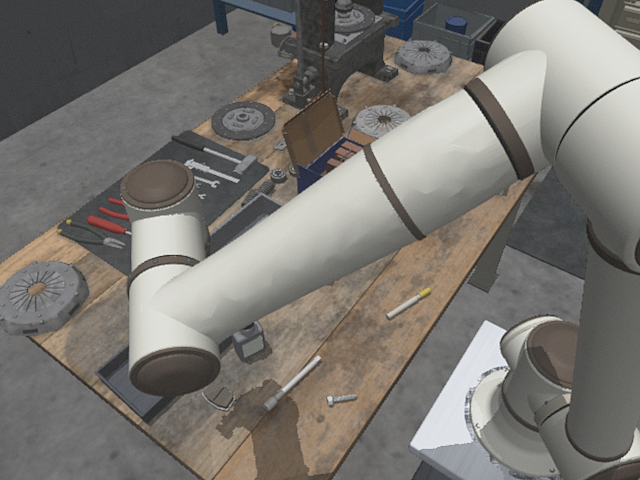

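Call:
{"method": "servo_tool", "body": {
  "rows": [
    {"fingers": 6.5, "x": 0, "y": 0, "z": 0, "turn": -4.5},
    {"fingers": 6.5, "x": 0, "y": 0, "z": 0, "turn": -4.5},
    {"fingers": 6.5, "x": 0.8, "y": 0.2, "z": 3, "turn": 0},
    {"fingers": 6.5, "x": 0, "y": 0, "z": 4, "turn": 0},
    {"fingers": 6.5, "x": 0, "y": 0, "z": 4, "turn": 0},
    {"fingers": 6.5, "x": 0, "y": 0, "z": 3.4, "turn": 0},
    {"fingers": 6.5, "x": 0, "y": 0, "z": 2, "turn": 0},
    {"fingers": 6.5, "x": 0, "y": 0, "z": 1.5, "turn": 0},
    {"fingers": 6.5, "x": 0, "y": 0, "z": 0, "turn": 0},
    {"fingers": 6.5, "x": 0, "y": 0, "z": 0, "turn": 0}
  ]
}}

```text
clock: 17.93
position: [477.9, 287.0, 4.9]
ee_rot: [1.0, 0.024, -0.0, 0.001]
contact_force: [0.5, -0.3, 0.6]
gripper_width: 65.2
```

Call:
{"method": "servo_tool", "body": {
  "rows": [
    {"fingers": 4, "x": 0, "y": 0, "z": 0, "turn": 0},
    {"fingers": 2, "x": 0, "y": 0, "z": 0, "turn": 0},
    {"fingers": 2, "x": 0, "y": 0, "z": 0, "turn": 0},
    {"fingers": 2, "x": 0, "y": 0, "z": 0, "turn": 0},
    {"fingers": 2, "x": 0, "y": 0, "z": 0, "turn": 0},
    {"fingers": 2, "x": 0, "y": 0, "z": 0, "turn": 0}
  ]
}}

```text
clock: 18.43
position: [478.7, 287.6, 7.4]
ee_rot: [1.0, 0.025, 0.001, -0.001]
contact_force: [-1.4, -1.4, 5.0]
gripper_width: 31.0
```

Call:
{"method": "servo_tool", "body": {
  "rows": [
    {"fingers": 2, "x": 0, "y": 0, "z": -1, "turn": 0},
    {"fingers": 2, "x": 0, "y": 0, "z": -2, "turn": 0},
    {"fingers": 2, "x": 0, "y": 0, "z": -3, "turn": 0},
    {"fingers": 2, "x": 0, "y": 0, "z": -4, "turn": 0},
    {"fingers": 2, "x": 0, "y": 0, "z": -4, "turn": 0},
    {"fingers": 2, "x": 0, "y": 0, "z": -4, "turn": 0},
    {"fingers": 2, "x": 0, "y": 0, "z": 0, "turn": 7.1},
    {"fingers": 2, "x": 0, "y": 0, "z": 0, "turn": 7.1},
    {"fingers": 2, "x": 0, "y": 0, "z": 0, "turn": 7.1},
    {"fingers": 2, "x": 0, "y": 0, "z": 0, "turn": 7.1}
  ]
}}

```text
clock: 19.27
position: [477.2, 286.7, 186.2]
ee_rot: [0.974, -0.225, -0.0, -0.001]
contact_force: [-0.2, 0.2, -2.2]
gripper_width: 31.0
```

Call:
{"method": "servo_tool", "body": {
  "rows": [
    {"fingers": 2, "x": 0, "y": 0, "z": 0, "turn": 7.1},
    {"fingers": 2, "x": 0, "y": 0, "z": 0, "turn": 7.1},
    {"fingers": 2, "x": 0, "y": 0, "z": 0, "turn": 7.1},
    {"fingers": 2, "x": 0, "y": 0, "z": 0, "turn": 7.1},
    {"fingers": 2, "x": 0, "y": 0, "z": 0, "turn": 7.1},
    {"fingers": 2, "x": 0, "y": 0, "z": 0, "turn": 7.1},
    {"fingers": 2, "x": 0, "y": 0, "z": 0, "turn": 7.1},
    {"fingers": 2, "x": 0, "y": 0, "z": 0, "turn": 7.1},
    {"fingers": 2, "x": 0, "y": 0, "z": 0, "turn": 7.1},
    {"fingers": 2, "x": 0, "y": 0, "z": 0, "turn": 0}
  ]
}}

```text
clock: 20.1
position: [477.3, 286.7, 185.7]
ee_rot: [0.709, -0.705, -0.0, 0.0]
contact_force: [0.2, 0.1, -3.0]
gripper_width: 30.7
```

```bash
python3 - <<'E'
from h import *
plan(628,-288,190,-1.5)
E
```

```text
now [477.3 286.7 185.7] jaw ang -179.6 F [ 0.2  0.1 -3. ] w 30.7 j6 -0.82
turn 1.9 rows>= 1  shift cm [ 57.06 -16.56  -0.46] rows>= 15
```

15 rows of x 3.80, y −1.10.

Call:
{"method": "servo_tool", "body": {
  "rows": [
    {"fingers": 2, "x": 0, "y": 0, "z": -0.5, "turn": 1.9},
    {"fingers": 2, "x": 3.8, "y": -1.1, "z": 0, "turn": 0},
    {"fingers": 2, "x": 3.8, "y": -1.1, "z": 0, "turn": 0},
    {"fingers": 2, "x": 3.8, "y": -1.1, "z": 0, "turn": 0},
    {"fingers": 2, "x": 3.8, "y": -1.1, "z": 0, "turn": 0},
    {"fingers": 2, "x": 3.8, "y": -1.1, "z": 0, "turn": 0},
    {"fingers": 2, "x": 3.8, "y": -1.1, "z": 0, "turn": 0},
    {"fingers": 2, "x": 3.8, "y": -1.1, "z": 0, "turn": 0},
    {"fingers": 2, "x": 3.8, "y": -1.1, "z": 0, "turn": 0}
  ]
}}

```text
clock: 20.85
position: [558.2, -20.8, 190.8]
ee_rot: [-0.7, 0.714, 0.0, 0.0]
contact_force: [1.1, -0.0, -3.1]
gripper_width: 30.8
```

Call:
{"method": "servo_tool", "body": {
  "rows": [
    {"fingers": 2, "x": 3.8, "y": -1.1, "z": 0, "turn": 0},
    {"fingers": 2, "x": 3.8, "y": -1.1, "z": 0, "turn": 0},
    {"fingers": 2, "x": 3.8, "y": -1.1, "z": 0, "turn": 0},
    {"fingers": 2, "x": 3.8, "y": -1.1, "z": 0, "turn": 0},
    {"fingers": 2, "x": 3.8, "y": -1.1, "z": 0, "turn": 0},
    {"fingers": 2, "x": 3.8, "y": -1.1, "z": 0, "turn": 0},
    {"fingers": 2, "x": 3.8, "y": -1.1, "z": 0, "turn": 0},
    {"fingers": 2, "x": 0, "y": 0, "z": 0, "turn": 0},
    {"fingers": 2, "x": 0, "y": 0, "z": 0, "turn": 0}
  ]
}}

```text
clock: 21.6
position: [628.3, -288.9, 189.1]
ee_rot: [-0.698, 0.716, 0.001, -0.0]
contact_force: [-0.6, 0.1, -3.4]
gripper_width: 30.6
```

```bash
python3 - <<'E'
from h import *
plan(628,-288,60,-1.5)
E
```

```text
now [ 628.3 -288.9  189.1] jaw ang 178.5 F [-0.6  0.1 -3.4] w 30.6 j6 0.17
turn 0.0 rows>= 1  shift cm [-8.000e-02  1.000e-02  1.291e+01] rows>= 4
```

Call:
{"method": "servo_tool", "body": {
  "rows": [
    {"fingers": 2, "x": 0, "y": 0, "z": 4, "turn": 0},
    {"fingers": 2, "x": 0, "y": 0, "z": 4, "turn": 0},
    {"fingers": 2, "x": 0, "y": 0, "z": 3, "turn": 0},
    {"fingers": 2, "x": 0, "y": 0, "z": 2, "turn": 0},
    {"fingers": 2, "x": 0, "y": 0, "z": 0, "turn": 0},
    {"fingers": 2, "x": 0, "y": 0, "z": 0, "turn": 0}
  ]
}}

```text
clock: 22.1
position: [628.6, -285.7, 59.9]
ee_rot: [-0.699, 0.715, 0.001, -0.001]
contact_force: [0.4, -0.8, -2.5]
gripper_width: 30.9
```

```bash
python3 - <<'E'
from h import *
plan(628,-288,39,-1.5)
E
```

```text
now [ 628.6 -285.7   59.9] jaw ang 178.8 F [ 0.4 -0.8 -2.5] w 30.9 j6 0.17
turn 0.3 rows>= 1  shift cm [0.24 0.04 2.09] rows>= 1
```

Call:
{"method": "servo_tool", "body": {
  "rows": [
    {"fingers": 2, "x": 0.2, "y": 0.05, "z": 1.2, "turn": 0},
    {"fingers": 2, "x": 0, "y": 0, "z": 0.6, "turn": 0},
    {"fingers": 2, "x": 0, "y": 0, "z": 0.1, "turn": 0},
    {"fingers": 2, "x": 0, "y": 0, "z": 0, "turn": 0}
  ]
}}

```text
clock: 22.43
position: [628.4, -288.7, 41.5]
ee_rot: [-0.699, 0.716, -0.0, 0.0]
contact_force: [0.2, 0.5, -2.6]
gripper_width: 30.6
```

Call:
{"method": "servo_tool", "body": {
  "rows": [
    {"fingers": 3.4, "x": 0, "y": 0, "z": 0, "turn": 0},
    {"fingers": 4.2, "x": 0, "y": 0, "z": 0, "turn": 0},
    {"fingers": 4.2, "x": 0, "y": 0, "z": 0, "turn": 0},
    {"fingers": 4.2, "x": 0, "y": 0, "z": -2, "turn": 0},
    {"fingers": 4.2, "x": 0, "y": 0, "z": -3, "turn": 0},
    {"fingers": 4.2, "x": 0, "y": 0, "z": -3, "turn": 0},
    {"fingers": 4.2, "x": 0, "y": 0, "z": -3, "turn": 0},
    {"fingers": 4.2, "x": 0, "y": 0, "z": 0, "turn": 0}
  ]
}}

```text
clock: 23.1
position: [632.6, -290.6, 160.7]
ee_rot: [-0.699, 0.715, -0.007, 0.003]
contact_force: [1.3, 0.1, 1.3]
gripper_width: 42.3
```

```bash
python3 - <<'E'
from h import *
st()
snap('wrist','w11');snap('scene','s11')
fit(['w11'],590,670,-340,-250,39,55)
fit(['s11'],350,420,90,270,8,25)
plan(382,186,190)
plan(382,186,190,-7.5)
E
```

```text
{'clock': 23.1, 'joints': [-0.198, 0.547, 0.091, 0.003, -1.1, 0.173], 'position': [632.605, -290.588, 160.674], 'ee_rot': [-0.699, 0.715, -0.007, 0.003], 'contact_force': [1.274, 0.06, 1.32], 'gripper_width': 42.307}
w11 n 4176 rect c [ 630.1 -300.8] L,W [79.5 78.4] long ang 0.0 mean [ 630.  -292.3   42.4] zmax 49.9
s11 n 441 rect c [380.2 186.7] L,W [142.   18.1] long ang 80.1 mean [382.5 195.8  12.5] zmax 19.9
now [ 629.7 -289.1  154.3] jaw ang 178.6 F [ 0.2  0.3 -1.1] w 41.7 j6 0.17
turn 0 rows>= 0  shift cm [-46.89  25.89  -3.76] rows>= 14
now [ 629.7 -289.1  154.3] jaw ang 178.6 F [ 0.2  0.3 -1.1] w 41.7 j6 0.17
turn 6.1 rows>= 1  shift cm [-43.86  30.74  -3.76] rows>= 14
```

View pics/w11.png

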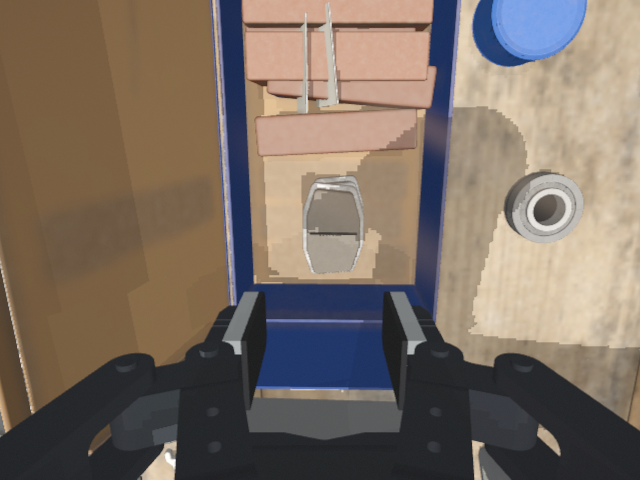

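All three pads are stacked neatly inside the carton. The bar is next.

Call:
{"method": "servo_tool", "body": {
  "rows": [
    {"fingers": 4.5, "x": 0, "y": 0, "z": -3.8, "turn": 6.1},
    {"fingers": 4.5, "x": -3.13, "y": 2.2, "z": 0, "turn": 0},
    {"fingers": 4.5, "x": -3.13, "y": 2.2, "z": 0, "turn": 0},
    {"fingers": 4.5, "x": -3.13, "y": 2.2, "z": 0, "turn": 0},
    {"fingers": 4.5, "x": -3.13, "y": 2.2, "z": 0, "turn": 0},
    {"fingers": 4.5, "x": -3.13, "y": 2.2, "z": 0, "turn": 0},
    {"fingers": 4.5, "x": -3.13, "y": 2.2, "z": 0, "turn": 0},
    {"fingers": 4.5, "x": -3.13, "y": 2.2, "z": 0, "turn": 0},
    {"fingers": 4.5, "x": -3.13, "y": 2.2, "z": 0, "turn": 0},
    {"fingers": 4.5, "x": -3.13, "y": 2.2, "z": 0, "turn": 0}
  ]
}}

```text
clock: 24.03
position: [467.2, 17.4, 188.5]
ee_rot: [-0.659, 0.752, 0.0, -0.001]
contact_force: [0.8, -0.1, -1.1]
gripper_width: 45.0
```

Call:
{"method": "servo_tool", "body": {
  "rows": [
    {"fingers": 4.5, "x": -3.13, "y": 2.2, "z": 0, "turn": 0},
    {"fingers": 4.5, "x": -3.13, "y": 2.2, "z": 0, "turn": 0},
    {"fingers": 4.5, "x": -3.13, "y": 2.2, "z": 0, "turn": 0},
    {"fingers": 4.5, "x": -3.13, "y": 2.2, "z": 0, "turn": 0},
    {"fingers": 4.5, "x": 0, "y": 0, "z": 0, "turn": 0},
    {"fingers": 4.5, "x": 0, "y": 0, "z": 0, "turn": 0}
  ]
}}

```text
clock: 24.53
position: [396.8, 153.3, 188.9]
ee_rot: [-0.661, 0.75, 0.0, -0.0]
contact_force: [0.5, 0.5, -0.3]
gripper_width: 45.0
```

```bash
python3 - <<'E'
from h import *
snap('wrist','w12')
fit(['w12'],340,425,90,280,6,25);fit(['w12'],340,425,90,280,12,25)
plan(382,186,5,-7.5)
E
```

```text
w12 n 2663 rect c [383.2 184.7] L,W [141.   17.4] long ang 82.5 mean [382.7 186.9  14.7] zmax 20.4
w12 n 2469 rect c [383.7 184.7] L,W [140.8  17.4] long ang 82.9 mean [382.7 187.1  15. ] zmax 20.4
now [397.3 152.3 188.8] jaw ang 172.6 F [ 0.4 -0.7  0.5] w 44.2 j6 -0.88
turn 0.1 rows>= 1  shift cm [-3.16  1.94 18.38] rows>= 5
```

View pics/w12.png

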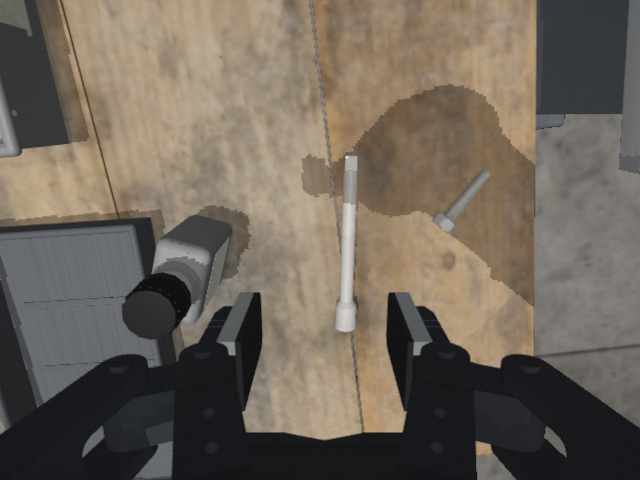

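Call:
{"method": "servo_tool", "body": {
  "rows": [
    {"fingers": 4.5, "x": -3.15, "y": 1.85, "z": 0, "turn": 0},
    {"fingers": 4.5, "x": 0, "y": 0, "z": 4, "turn": 0},
    {"fingers": 4.5, "x": 0, "y": 0, "z": 4, "turn": 0},
    {"fingers": 4.5, "x": 0, "y": 0, "z": 4, "turn": 0},
    {"fingers": 4.5, "x": 0, "y": 0, "z": 3, "turn": 0},
    {"fingers": 4.5, "x": 0, "y": 0, "z": 2, "turn": 0},
    {"fingers": 4.5, "x": 0, "y": 0, "z": 1.4, "turn": 0},
    {"fingers": 4.5, "x": 0, "y": 0, "z": 0, "turn": 0},
    {"fingers": 4.5, "x": 0, "y": 0, "z": 0, "turn": 0}
  ]
}}

```text
clock: 25.33
position: [384.0, 184.1, 4.6]
ee_rot: [-0.659, 0.753, -0.0, -0.001]
contact_force: [-0.0, 0.4, 0.2]
gripper_width: 45.0
```

```bash
python3 - <<'E'
from h import *
plan(383,186,5,-7.5)
E
```

```text
now [384.  184.1   4.6] jaw ang 172.4 F [-0.   0.4  0.2] w 45.0 j6 -0.97
turn -0.1 rows>= 1  shift cm [-0.17  0.12 -0.04] rows>= 1
```

Call:
{"method": "servo_tool", "body": {
  "rows": [
    {"fingers": 3, "x": -0.15, "y": 0.1, "z": 0.1, "turn": 0},
    {"fingers": 1, "x": 0, "y": 0, "z": 0, "turn": 0},
    {"fingers": 0.2, "x": 0, "y": 0, "z": 0, "turn": 0},
    {"fingers": 0.2, "x": 0, "y": 0, "z": 0, "turn": 0},
    {"fingers": 0.2, "x": 0, "y": 0, "z": 0, "turn": 0},
    {"fingers": 0.2, "x": 0, "y": 0, "z": 0, "turn": 0},
    {"fingers": 0.2, "x": 0, "y": 0, "z": 0, "turn": 0}
  ]
}}

```text
clock: 25.92
position: [383.6, 187.6, 5.5]
ee_rot: [-0.66, 0.752, -0.0, 0.001]
contact_force: [0.5, -1.9, 7.1]
gripper_width: 16.6
```

Call:
{"method": "servo_tool", "body": {
  "rows": [
    {"fingers": 0.2, "x": 0, "y": 0, "z": -1, "turn": 0},
    {"fingers": 0.2, "x": 0, "y": 0, "z": -2, "turn": 0},
    {"fingers": 0.2, "x": 0, "y": 0, "z": -3, "turn": 0},
    {"fingers": 0.2, "x": 0, "y": 0, "z": -4, "turn": 0},
    {"fingers": 0.2, "x": 0, "y": 0, "z": -4, "turn": 0},
    {"fingers": 0.2, "x": 0, "y": 0, "z": -4, "turn": 0},
    {"fingers": 0.2, "x": 0, "y": 0, "z": 0, "turn": 0},
    {"fingers": 0.2, "x": 0, "y": 0, "z": 0, "turn": 0}
  ]
}}

```text
clock: 26.58
position: [383.5, 188.1, 186.6]
ee_rot: [-0.659, 0.752, 0.001, 0.003]
contact_force: [-0.4, -0.4, -2.0]
gripper_width: 16.2
```

```bash
python3 - <<'E'
from h import *
snap('wrist','w13')
fit(['w13'],300,470,90,290,170,210)
plan(608,268,185,-3.3)
E
```

```text
w13 n 12986 rect c [380.8 176.9] L,W [121.   42.4] long ang 68.8 mean [381.3 172.6 196.3] zmax 210.0
now [382.3 187.  184.6] jaw ang 172.5 F [ 0.8 -0.6 -3. ] w 16.3 j6 -0.97
turn -4.2 rows>= 1  shift cm [ -9.38 -22.07  -0.03] rows>= 6
```

View pics/w13.png

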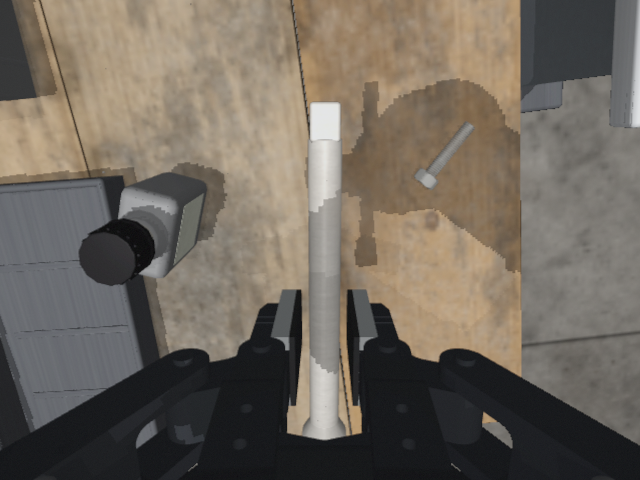

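Call:
{"method": "servo_tool", "body": {
  "rows": [
    {"fingers": 0.2, "x": 0, "y": 0, "z": 0, "turn": -4.2},
    {"fingers": 0.2, "x": -1.56, "y": -3.68, "z": 0, "turn": 0},
    {"fingers": 0.2, "x": -1.56, "y": -3.68, "z": 0, "turn": 0},
    {"fingers": 0.2, "x": -1.56, "y": -3.68, "z": 0, "turn": 0},
    {"fingers": 0.2, "x": -1.56, "y": -3.68, "z": 0, "turn": 0},
    {"fingers": 0.2, "x": -1.56, "y": -3.68, "z": 0, "turn": 0},
    {"fingers": 0.2, "x": -1.56, "y": -3.68, "z": 0, "turn": 0},
    {"fingers": 0.2, "x": 0, "y": 0, "z": 0, "turn": 0},
    {"fingers": 0.2, "x": 0, "y": 0, "z": 0, "turn": 0}
  ]
}}

```text
clock: 27.38
position: [608.7, 267.5, 178.3]
ee_rot: [-0.686, 0.728, 0.001, -0.004]
contact_force: [-0.3, -0.1, -2.6]
gripper_width: 16.6
```

Call:
{"method": "servo_tool", "body": {
  "rows": [
    {"fingers": 0.2, "x": 0, "y": 0, "z": 4, "turn": 0},
    {"fingers": 0.2, "x": 0, "y": 0, "z": 4, "turn": 0},
    {"fingers": 0.2, "x": 0, "y": 0, "z": 3.5, "turn": 0},
    {"fingers": 0.2, "x": 0, "y": 0, "z": 2, "turn": 0},
    {"fingers": 0.2, "x": 0, "y": 0, "z": 1.5, "turn": 0},
    {"fingers": 0.2, "x": 0, "y": 0, "z": 1, "turn": 0},
    {"fingers": 0.2, "x": 0, "y": 0, "z": 0, "turn": 0},
    {"fingers": 0.2, "x": 0, "y": 0, "z": 0, "turn": 0}
  ]
}}

```text
clock: 28.05
position: [608.1, 267.7, 24.1]
ee_rot: [-0.687, 0.727, -0.0, -0.001]
contact_force: [0.4, 0.5, -2.3]
gripper_width: 16.4
```

```bash
python3 - <<'E'
from h import *
plan(608,268,11,-3.3)
E
```

```text
now [608.1 267.7  24.1] jaw ang 176.7 F [ 0.4  0.5 -2.3] w 16.4 j6 -0.71
turn 0.0 rows>= 1  shift cm [-0.04  0.01  1.31] rows>= 1
```

Call:
{"method": "servo_tool", "body": {
  "rows": [
    {"fingers": 0.2, "x": 0, "y": 0, "z": 0.8, "turn": 0},
    {"fingers": 0.2, "x": 0, "y": 0, "z": 0.4, "turn": 0},
    {"fingers": 0.2, "x": 0, "y": 0, "z": 0.2, "turn": 0},
    {"fingers": 0.2, "x": 0, "y": 0, "z": 0, "turn": 0},
    {"fingers": 0.2, "x": 0, "y": 0, "z": 0, "turn": 0}
  ]
}}

```text
clock: 28.47
position: [608.9, 268.0, 10.6]
ee_rot: [-0.686, 0.727, -0.0, 0.0]
contact_force: [-0.3, -0.1, -1.1]
gripper_width: 16.5
```

Call:
{"method": "servo_tool", "body": {
  "rows": [
    {"fingers": 2, "x": 0, "y": 0, "z": 0, "turn": 0},
    {"fingers": 3.5, "x": 0, "y": 0, "z": 0, "turn": 0},
    {"fingers": 3.5, "x": 0, "y": 0, "z": 0, "turn": 0},
    {"fingers": 3.5, "x": 0, "y": 0, "z": -2, "turn": 0},
    {"fingers": 3.5, "x": 0, "y": 0, "z": -4, "turn": 0},
    {"fingers": 3.5, "x": 0, "y": 0, "z": -4, "turn": 0},
    {"fingers": 3.5, "x": 0, "y": 0, "z": -4, "turn": 0},
    {"fingers": 1, "x": 0, "y": 0, "z": -4, "turn": 0},
    {"fingers": 0, "x": 0, "y": 0, "z": 0, "turn": 0}
  ]
}}

```text
clock: 29.22
position: [613.4, 270.0, 201.9]
ee_rot: [-0.687, 0.727, -0.003, 0.009]
contact_force: [1.5, 0.2, 2.0]
gripper_width: 11.8
```

```bash
python3 - <<'E'
from h import *
snap('wrist','w14');snap('side','d14')
fit(['w14'],555,665,150,380,8,28)
for n,b in dict(botA=(440,545,120,230),botB=(440,540,-110,-20)).items():
    print(n); fit(['w14','d14'],*b,60,80); fit(['w14','d14'],*b,113,125)
plan(495,176,190)
E
```

```text
w14 n 2721 rect c [609.7 265.6] L,W [140.4  17.4] long ang 87.2 mean [609.1 267.2  17.7] zmax 23.3
botA
w14 n 3738 rect c [496.1 176.4] L,W [56.2 37.1] long ang 67.3 mean [505.4 178.7  73.9] zmax 80.0
d14 n 167 rect c [493.1 171.1] L,W [56.2 35.3] long ang 67.5 mean [492.  160.9  71.7] zmax 79.4
w14 n 3778 rect c [496.6 176.5] L,W [31.6 30.9] long ang -76.0 mean [497.5 176.6 120. ] zmax 123.1
d14 n 77 rect c [493.8 173.9] L,W [30.5 27.9] long ang 52.4 mean [493.2 172.6 118.1] zmax 122.7
botB
w14 few 0
d14 n 234 rect c [487.1 -66.1] L,W [59.4 36.3] long ang -78.5 mean [485.  -79.4  71.8] zmax 79.9
w14 few 0
d14 n 118 rect c [488.3 -67.4] L,W [30.6 29.8] long ang 55.3 mean [487.5 -68.8 118.3] zmax 122.5
now [609.7 268.7 193.6] jaw ang 176.7 F [-0.2 -0.2 -0.9] w 0.2 j6 -0.71
turn 0 rows>= 0  shift cm [ 9.91 10.92  0.27] rows>= 4
```

View pics/w14.png

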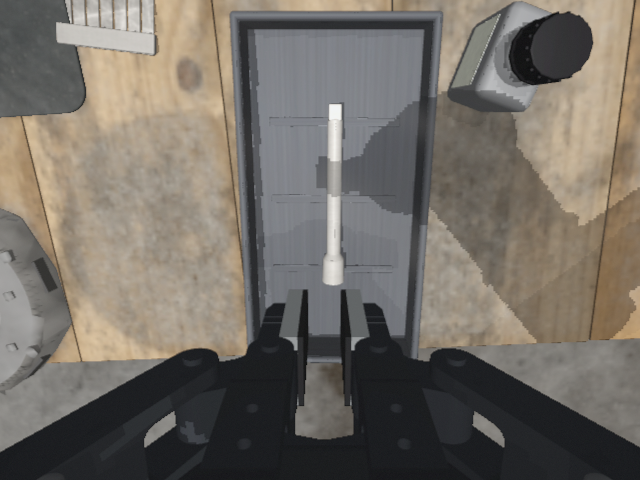

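The bar lies flat in the tray. Now over bottle A, fingers shut.

Call:
{"method": "servo_tool", "body": {
  "rows": [
    {"fingers": 0, "x": 2.45, "y": 2.73, "z": 0, "turn": 0},
    {"fingers": 0, "x": 2.45, "y": 2.73, "z": 0, "turn": 0},
    {"fingers": 0, "x": 2.45, "y": 2.73, "z": 0, "turn": 0},
    {"fingers": 0, "x": 2.45, "y": 2.73, "z": 0, "turn": 0},
    {"fingers": 0, "x": 0, "y": 0, "z": 0, "turn": 6.4},
    {"fingers": 0, "x": 0, "y": 0, "z": 0, "turn": 6.4},
    {"fingers": 0, "x": 0, "y": 0, "z": 0, "turn": 6.4},
    {"fingers": 0, "x": 0, "y": 0, "z": 3, "turn": 0},
    {"fingers": 0, "x": 0, "y": 0, "z": 0, "turn": 0},
    {"fingers": 0, "x": 0, "y": 0, "z": 0, "turn": 0}
  ]
}}

```text
clock: 30.15
position: [492.6, 175.3, 158.3]
ee_rot: [-0.556, 0.831, -0.0, -0.003]
contact_force: [1.0, -0.2, 0.3]
gripper_width: -0.1
```

```bash
python3 - <<'E'
from h import *
plan(496,176.3,130,-22.5)
snap('wrist','w15')
b=(440,545,120,230)
fit(['w15'],*b,60,80); fit(['w15'],*b,116,126)
E
```

```text
now [492.6 175.3 158.3] jaw ang 157.5 F [ 1.  -0.2  0.3] w -0.1 j6 -1.04
turn 0.0 rows>= 1  shift cm [-0.24 -0.28  2.82] rows>= 1
w15 n 2478 rect c [491.6 166. ] L,W [36.1 34.6] long ang -23.1 mean [488.4 158.8  75. ] zmax 80.0
w15 n 2670 rect c [495.1 173.7] L,W [31.6 27.4] long ang -17.5 mean [494.7 172.4 120.3] zmax 122.7
```

View pics/w15.png

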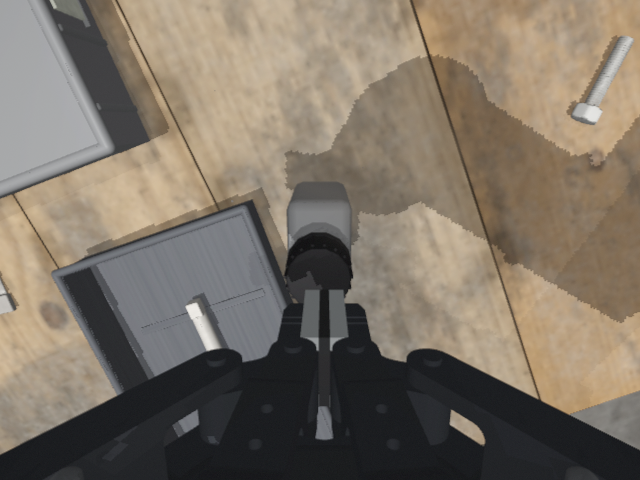

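Call:
{"method": "servo_tool", "body": {
  "rows": [
    {"fingers": 0, "x": -0.2, "y": -0.3, "z": 2, "turn": 0},
    {"fingers": 0, "x": 0, "y": 0, "z": 1.5, "turn": 0},
    {"fingers": 0, "x": 0, "y": 0, "z": 0, "turn": 0},
    {"fingers": 0, "x": 0, "y": 0, "z": 0, "turn": 0}
  ]
}}

```text
clock: 30.53
position: [497.9, 177.0, 125.6]
ee_rot: [-0.556, 0.831, -0.0, -0.0]
contact_force: [0.2, 0.6, 1.0]
gripper_width: 0.1
```

Call:
{"method": "servo_tool", "body": {
  "rows": [
    {"fingers": 0, "x": 0, "y": 0.15, "z": 0.5, "turn": 0},
    {"fingers": 0, "x": 0, "y": 0, "z": 0.4, "turn": 0},
    {"fingers": 0, "x": 0, "y": 0, "z": 0.4, "turn": 0},
    {"fingers": 0, "x": 0, "y": 0, "z": 0.3, "turn": 0},
    {"fingers": 0, "x": 0, "y": 0, "z": 0, "turn": 0}
  ]
}}

```text
clock: 30.95
position: [495.7, 177.4, 108.7]
ee_rot: [-0.556, 0.831, 0.0, -0.001]
contact_force: [-0.0, -0.4, -0.8]
gripper_width: 0.2
```

Call:
{"method": "servo_tool", "body": {
  "rows": [
    {"fingers": 0, "x": 0, "y": 0, "z": 0.2, "turn": 0},
    {"fingers": 0, "x": 0, "y": 0, "z": 0.2, "turn": 0},
    {"fingers": 0, "x": 0, "y": 0, "z": 0, "turn": 0}
  ]
}}

```text
clock: 31.2
position: [497.6, 177.8, 108.2]
ee_rot: [-0.556, 0.831, -0.001, 0.001]
contact_force: [-3.0, -2.0, 14.8]
gripper_width: -0.1
```

Call:
{"method": "servo_tool", "body": {
  "rows": [
    {"fingers": 0, "x": 0, "y": 0, "z": -2, "turn": 0},
    {"fingers": 0, "x": 0, "y": 0, "z": -3, "turn": 0},
    {"fingers": 5.5, "x": 0, "y": 0, "z": -2, "turn": 0},
    {"fingers": 5.5, "x": 0, "y": 0, "z": 0, "turn": 0},
    {"fingers": 5.5, "x": 0, "y": 0, "z": 0, "turn": 0},
    {"fingers": 5.5, "x": 0, "y": 0, "z": 0, "turn": 0},
    {"fingers": 5.5, "x": 0, "y": 0, "z": 0, "turn": 0}
  ]
}}

```text
clock: 31.78
position: [495.5, 177.2, 174.0]
ee_rot: [-0.556, 0.832, 0.0, -0.001]
contact_force: [-0.1, 1.1, -1.1]
gripper_width: 55.0
```

```bash
python3 - <<'E'
from h import *
plan(496,176.3,44,-22.5)
snap('wrist','w16');snap('side','d16')
b=(440,545,120,230)
fit(['w16','d16'],*b,60,80); fit(['w16','d16'],*b,100,126)
W,_=world('w16')
E
```

```text
now [495.5 177.2 174. ] jaw ang 157.5 F [-0.1  1.1 -1.1] w 55.0 j6 -1.04
turn -0.0 rows>= 1  shift cm [ 0.04 -0.1  13.  ] rows>= 4
w16 n 2283 rect c [495.4 175.1] L,W [54.6 36.1] long ang 67.5 mean [489.8 161.6  74.9] zmax 80.0
d16 n 161 rect c [493.5 173. ] L,W [59.5 35.5] long ang 67.4 mean [491.6 159.9  71.2] zmax 79.7
w16 n 2784 rect c [495.6 176. ] L,W [31.8 31.7] long ang -73.4 mean [495.2 174.7 108.3] zmax 110.8
d16 n 85 rect c [494.  176.2] L,W [34.8 28.4] long ang 79.1 mean [492.9 172.5 106.3] zmax 110.9
```

View pics/w16.png

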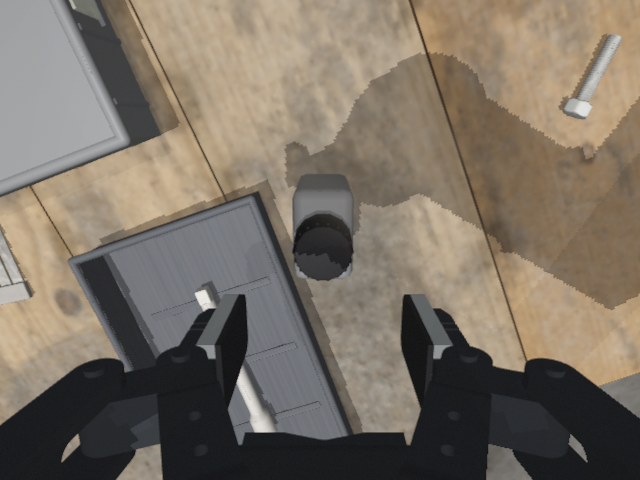

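The cap is home: its top is at 108 mm, down from 120, and it took 15 N against the stop. I'll descend to grip.

Call:
{"method": "servo_tool", "body": {
  "rows": [
    {"fingers": 5.5, "x": 0.05, "y": 0, "z": 3, "turn": 0},
    {"fingers": 5.5, "x": 0, "y": 0, "z": 3, "turn": 0},
    {"fingers": 5.5, "x": 0, "y": 0, "z": 3, "turn": 0},
    {"fingers": 5.5, "x": 0, "y": 0, "z": 2, "turn": 0},
    {"fingers": 5.5, "x": 0, "y": 0, "z": 1.7, "turn": 0},
    {"fingers": 5.5, "x": 0, "y": 0, "z": 0, "turn": 0},
    {"fingers": 5.5, "x": 0, "y": 0, "z": 0, "turn": 0}
  ]
}}

```text
clock: 32.47
position: [495.6, 176.8, 47.3]
ee_rot: [-0.556, 0.831, -0.0, -0.002]
contact_force: [-0.1, -0.2, 1.0]
gripper_width: 55.0
```

Call:
{"method": "servo_tool", "body": {
  "rows": [
    {"fingers": 4, "x": 0, "y": 0, "z": 0, "turn": 0},
    {"fingers": 2.5, "x": 0, "y": 0, "z": 0, "turn": 0},
    {"fingers": 2.5, "x": 0, "y": 0, "z": 0, "turn": 0},
    {"fingers": 2.5, "x": 0, "y": 0, "z": 0, "turn": 0},
    {"fingers": 2.5, "x": 0, "y": 0, "z": 0, "turn": 0},
    {"fingers": 2.5, "x": 0, "y": 0, "z": 0, "turn": 0}
  ]
}}

```text
clock: 32.97
position: [496.9, 177.9, 49.6]
ee_rot: [-0.556, 0.831, -0.0, 0.001]
contact_force: [-1.6, 1.2, 6.8]
gripper_width: 35.2
```

Call:
{"method": "servo_tool", "body": {
  "rows": [
    {"fingers": 2.5, "x": 0, "y": 0, "z": -1, "turn": 0},
    {"fingers": 2.5, "x": 0, "y": 0, "z": -2, "turn": 0},
    {"fingers": 2.5, "x": 0, "y": 0, "z": -3, "turn": 0},
    {"fingers": 2.5, "x": 0, "y": 0, "z": -4, "turn": 0},
    {"fingers": 2.5, "x": 0, "y": 0, "z": -2, "turn": 0},
    {"fingers": 2.5, "x": 0, "y": 0, "z": 0, "turn": -6.6},
    {"fingers": 2.5, "x": 0, "y": 0, "z": 0, "turn": -6.6},
    {"fingers": 2.5, "x": 0, "y": 0, "z": 0, "turn": -6.6},
    {"fingers": 2.5, "x": 0, "y": 0, "z": 0, "turn": 0}
  ]
}}

```text
clock: 33.72
position: [495.4, 176.7, 168.3]
ee_rot: [-0.691, 0.723, 0.0, -0.0]
contact_force: [-0.4, -1.4, -2.7]
gripper_width: 34.8
```

```bash
python3 - <<'E'
from h import *
plan(653,21,165,-2.8)
snap('side','d17'); z=load('d17')['p'][80:300,220:480]
cv2.imwrite('pics/d17c.png',cv2.resize(z,None,fx=2.7,fy=2.7,interpolation=cv2.INTER_CUBIC)[:,:,::-1])
E
```

```text
now [495.4 176.7 168.3] jaw ang 177.4 F [-0.4 -1.4 -2.7] w 34.8 j6 -0.7
turn 0.2 rows>= 1  shift cm [ 14.78 -16.51   0.32] rows>= 6
```

View pics/d17c.png

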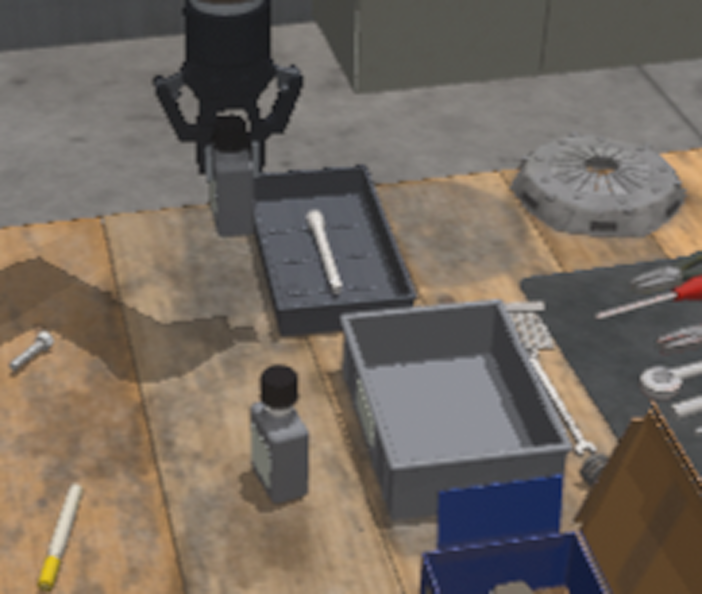

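Call:
{"method": "servo_tool", "body": {
  "rows": [
    {"fingers": 2.5, "x": 2.46, "y": -2.75, "z": 0, "turn": 0},
    {"fingers": 2.5, "x": 2.46, "y": -2.75, "z": 0, "turn": 0},
    {"fingers": 2.5, "x": 2.46, "y": -2.75, "z": 0, "turn": 0},
    {"fingers": 2.5, "x": 2.46, "y": -2.75, "z": 0, "turn": 0},
    {"fingers": 2.5, "x": 2.46, "y": -2.75, "z": 0, "turn": 0},
    {"fingers": 2.5, "x": 2.46, "y": -2.75, "z": 0, "turn": 0},
    {"fingers": 2.5, "x": 0, "y": 0, "z": 0, "turn": 0},
    {"fingers": 2.5, "x": 0, "y": 0, "z": 4, "turn": 0},
    {"fingers": 2.5, "x": 0, "y": 0, "z": 3, "turn": 0},
    {"fingers": 2.5, "x": 0, "y": 0, "z": 0, "turn": 0}
  ]
}}

```text
clock: 34.6
position: [648.3, 20.9, 90.4]
ee_rot: [-0.688, 0.725, 0.005, -0.006]
contact_force: [-2.3, -0.6, -3.8]
gripper_width: 35.1
```

```bash
python3 - <<'E'
from h import *
plan(653,21,56,-2.8)
E
```

```text
now [648.3  20.9  90.4] jaw ang 177.0 F [-2.3 -0.6 -3.8] w 35.1 j6 -0.33
turn -0.2 rows>= 1  shift cm [-0.04 -0.52  3.43] rows>= 1
```

Call:
{"method": "servo_tool", "body": {
  "rows": [
    {"fingers": 2.5, "x": 0, "y": 0, "z": 1.5, "turn": 0},
    {"fingers": 2.5, "x": 0, "y": 0, "z": 0.8, "turn": 0},
    {"fingers": 2.5, "x": 0, "y": 0, "z": 0, "turn": 0},
    {"fingers": 2.5, "x": 0, "y": 0, "z": 0, "turn": 0}
  ]
}}

```text
clock: 34.93
position: [654.2, 22.2, 76.1]
ee_rot: [-0.69, 0.724, -0.0, 0.0]
contact_force: [0.6, -0.4, -0.9]
gripper_width: 35.2
```

Call:
{"method": "servo_tool", "body": {
  "rows": [
    {"fingers": 2.5, "x": 0, "y": 0, "z": 1, "turn": 0},
    {"fingers": 2.5, "x": 0, "y": 0, "z": 0.6, "turn": 0},
    {"fingers": 2.5, "x": 0, "y": 0, "z": 0.3, "turn": 0},
    {"fingers": 2.5, "x": 0, "y": 0, "z": 0, "turn": 0},
    {"fingers": 2.5, "x": 0, "y": 0, "z": 0, "turn": 0}
  ]
}}

```text
clock: 35.35
position: [653.9, 22.0, 56.2]
ee_rot: [-0.69, 0.724, 0.0, -0.0]
contact_force: [-0.4, 0.1, -2.9]
gripper_width: 34.8
```

Call:
{"method": "servo_tool", "body": {
  "rows": [
    {"fingers": 2.5, "x": 0, "y": 0, "z": 0.2, "turn": 0},
    {"fingers": 2.5, "x": 0, "y": 0, "z": 0.1, "turn": 0},
    {"fingers": 2.5, "x": 0, "y": 0, "z": 0, "turn": 0}
  ]
}}

```text
clock: 35.6
position: [654.3, 22.1, 53.8]
ee_rot: [-0.69, 0.723, -0.0, 0.0]
contact_force: [-0.5, -0.3, -0.5]
gripper_width: 35.4
```

Touching down. I'll release slowly and lift.

Call:
{"method": "servo_tool", "body": {
  "rows": [
    {"fingers": 2.5, "x": 0, "y": 0, "z": 0.1, "turn": 0},
    {"fingers": 3.8, "x": 0, "y": 0, "z": 0, "turn": 0},
    {"fingers": 4.6, "x": 0, "y": 0, "z": 0, "turn": 0},
    {"fingers": 5, "x": 0, "y": 0, "z": 0, "turn": 0},
    {"fingers": 5, "x": 0, "y": 0, "z": -1.5, "turn": 0},
    {"fingers": 5, "x": 0, "y": 0, "z": -3, "turn": 0},
    {"fingers": 5, "x": 0, "y": 0, "z": -4, "turn": 0},
    {"fingers": 5, "x": 0, "y": 0, "z": -4, "turn": 0},
    {"fingers": 3, "x": 0, "y": 0, "z": 0, "turn": 0},
    {"fingers": 0, "x": 0, "y": 0, "z": 0, "turn": 0}
  ]
}}

```text
clock: 36.43
position: [655.7, 22.4, 181.0]
ee_rot: [-0.69, 0.723, -0.002, 0.003]
contact_force: [0.5, 0.0, 0.1]
gripper_width: 26.7
```

```bash
python3 - <<'E'
from h import *
snap('side','d18'); snap('scene','s18')
b=(440,540,-110,-20)
fit(['d18','s18'],*b,60,80); fit(['d18','s18'],*b,113,125)
fit(['d18','s18'],580,720,-20,60,100,122)
plan(489,-65,165)
plan(489,-65,165,11)
z=load('d18')['p'][80:300,220:480]
cv2.imwrite('pics/d18c.png',cv2.resize(z,None,fx=2.7,fy=2.7,interpolation=cv2.INTER_CUBIC)[:,:,::-1])
E
```

```text
d18 n 236 rect c [486.8 -68.6] L,W [57.6 35.7] long ang -80.0 mean [484.7 -80.   71.7] zmax 79.9
s18 n 279 rect c [489.1 -63.8] L,W [58.8 37.1] long ang -83.5 mean [482.3 -52.7  71.4] zmax 79.9
d18 n 114 rect c [487.7 -67.2] L,W [32.3 29.1] long ang 78.4 mean [487.2 -68.6 118.5] zmax 122.7
s18 n 140 rect c [488.6 -64.2] L,W [30.9 29.8] long ang -80.9 mean [488.5 -62.5 117.5] zmax 122.4
d18 n 123 rect c [651.   18.9] L,W [32.1 31.4] long ang 52.8 mean [650.4  15.6 109.1] zmax 115.6
s18 n 166 rect c [653.6  22.6] L,W [31.5 29.5] long ang -14.3 mean [651.4  24.3 108.2] zmax 113.6
now [653.4  22.1 176.7] jaw ang 177.3 F [ 0.5 -0.3 -0.4] w 11.6 j6 -0.33
turn 0 rows>= 0  shift cm [ 9.47 16.01  1.18] rows>= 5
now [653.4  22.1 176.7] jaw ang 177.3 F [ 0.5 -0.3 -0.4] w 11.6 j6 -0.33
turn -13.7 rows>= 2  shift cm [ 5.41 17.8   1.18] rows>= 5
```

View pics/d18c.png

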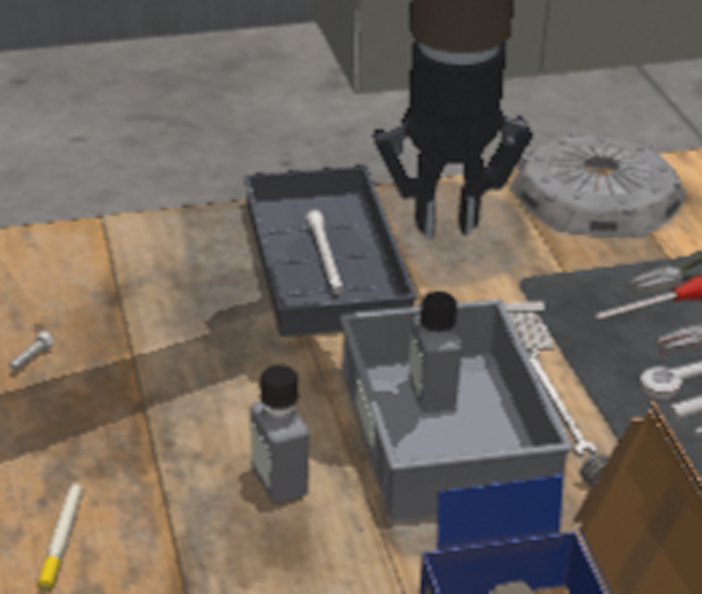

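Bottle A stands in the bin with its cap home. Next is bottle B.

Call:
{"method": "servo_tool", "body": {
  "rows": [
    {"fingers": 0, "x": 1.9, "y": 3.2, "z": 0, "turn": 0},
    {"fingers": 0, "x": 1.9, "y": 3.2, "z": 0, "turn": 0},
    {"fingers": 0, "x": 1.9, "y": 3.2, "z": 0, "turn": 0},
    {"fingers": 0, "x": 1.9, "y": 3.2, "z": 0, "turn": 0},
    {"fingers": 0, "x": 1.9, "y": 3.2, "z": 0, "turn": 0},
    {"fingers": 0, "x": 0, "y": 0, "z": 0, "turn": -6.8},
    {"fingers": 0, "x": 0, "y": 0, "z": 0, "turn": -6.8},
    {"fingers": 0, "x": 0, "y": 0, "z": 1, "turn": 0},
    {"fingers": 0, "x": 0, "y": 0, "z": 0, "turn": 0},
    {"fingers": 0, "x": 0, "y": 0, "z": 0, "turn": 0}
  ]
}}

```text
clock: 37.37
position: [488.6, -65.5, 165.8]
ee_rot: [0.771, -0.637, -0.001, 0.002]
contact_force: [-0.4, 0.2, 0.6]
gripper_width: -0.0
```

```bash
python3 - <<'E'
from h import *
snap('wrist','w19')
b=(430,545,-125,-5)
fit(['w19'],*b,60,80); fit(['w19'],*b,116,126)
plan(488.5,-66,130,10)
E
```

```text
w19 n 2320 rect c [491.8 -77.3] L,W [36.1 33.4] long ang 11.7 mean [493.  -84.4  75.1] zmax 80.0
w19 n 2937 rect c [490.2 -67.8] L,W [31.5 28.4] long ang 18.9 mean [489.9 -67.9 120.4] zmax 122.6
now [489.1 -65.4 166.3] jaw ang -169.1 F [-0.1 -0.2  0.4] w 0.2 j6 -0.01
turn 0.9 rows>= 1  shift cm [0.04 0.06 3.63] rows>= 1
```

View pics/w19.png

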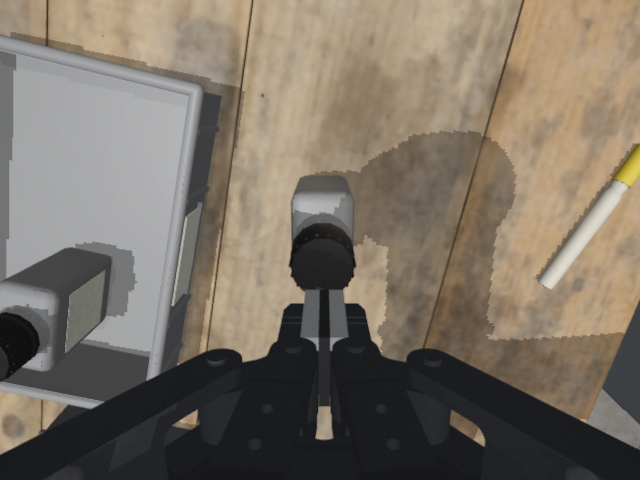

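Call:
{"method": "servo_tool", "body": {
  "rows": [
    {"fingers": 0, "x": 0.05, "y": -0.05, "z": 2, "turn": -0.5},
    {"fingers": 0, "x": 0, "y": 0, "z": 1.5, "turn": 0},
    {"fingers": 0, "x": 0, "y": 0, "z": 0.5, "turn": 0},
    {"fingers": 0, "x": 0, "y": 0, "z": 0, "turn": 0},
    {"fingers": 0, "x": 0, "y": 0, "z": 0, "turn": 0}
  ]
}}

```text
clock: 37.83
position: [490.6, -65.7, 127.5]
ee_rot: [0.774, -0.633, 0.0, 0.0]
contact_force: [-0.2, -0.8, 0.6]
gripper_width: 0.2
```

Call:
{"method": "servo_tool", "body": {
  "rows": [
    {"fingers": 0, "x": 0, "y": 0, "z": 0.5, "turn": 0},
    {"fingers": 0, "x": 0, "y": 0, "z": 0.4, "turn": 0},
    {"fingers": 0, "x": 0, "y": 0, "z": 0.4, "turn": 0},
    {"fingers": 0, "x": 0, "y": 0, "z": 0.3, "turn": 0},
    {"fingers": 0, "x": 0, "y": 0, "z": 0.2, "turn": 0},
    {"fingers": 0, "x": 0, "y": 0, "z": 0, "turn": 0}
  ]
}}

```text
clock: 38.33
position: [489.7, -65.8, 108.6]
ee_rot: [0.774, -0.633, -0.001, 0.001]
contact_force: [0.8, 0.2, -0.6]
gripper_width: -0.1
```

Call:
{"method": "servo_tool", "body": {
  "rows": [
    {"fingers": 0, "x": 0, "y": 0, "z": 0.2, "turn": 0},
    {"fingers": 0, "x": 0, "y": 0, "z": 0.2, "turn": 0},
    {"fingers": 0, "x": 0, "y": 0, "z": 0, "turn": 0}
  ]
}}

```text
clock: 38.58
position: [492.6, -65.7, 108.3]
ee_rot: [0.774, -0.633, 0.002, -0.001]
contact_force: [-3.1, 2.3, 14.5]
gripper_width: -0.1
```

Call:
{"method": "servo_tool", "body": {
  "rows": [
    {"fingers": 0, "x": 0, "y": 0, "z": -2, "turn": 0},
    {"fingers": 0, "x": 0, "y": 0, "z": -3, "turn": 0},
    {"fingers": 5.5, "x": 0, "y": 0, "z": -2, "turn": 0},
    {"fingers": 5.5, "x": 0, "y": 0, "z": 0, "turn": 0},
    {"fingers": 5.5, "x": 0, "y": 0, "z": 0, "turn": 0},
    {"fingers": 5.5, "x": 0, "y": 0, "z": 0, "turn": 0},
    {"fingers": 5.5, "x": 0, "y": 0, "z": 0, "turn": 0}
  ]
}}

```text
clock: 39.17
position: [489.4, -65.8, 174.1]
ee_rot: [0.774, -0.633, -0.001, 0.001]
contact_force: [-0.5, 0.7, -1.0]
gripper_width: 55.2
```

```bash
python3 - <<'E'
from h import *
snap('wrist','w20')
b=(430,545,-125,-5)
fit(['w20'],*b,60,80); fit(['w20'],*b,100,126)
plan(489.5,-66,47,11.5)
E
```

```text
w20 n 2314 rect c [489.8 -66.5] L,W [55.7 36. ] long ang -79.8 mean [492.9 -81.1  74.9] zmax 80.0
w20 n 2768 rect c [489.9 -66.3] L,W [31.7 31.7] long ang -52.6 mean [490.1 -67.5 108.4] zmax 111.3
now [489.5 -65.9 174.1] jaw ang -168.6 F [-0.4 -0.9 -0.8] w 55.2 j6 0.0
turn -0.1 rows>= 1  shift cm [ 0.02 -0.03 12.71] rows>= 4
```

Cap B is home too. I'll grip, and look again if anything slips.

Call:
{"method": "servo_tool", "body": {
  "rows": [
    {"fingers": 5.5, "x": 0.05, "y": 0, "z": 3, "turn": 0.9},
    {"fingers": 5.5, "x": 0, "y": 0, "z": 3, "turn": 0},
    {"fingers": 5.5, "x": 0, "y": 0, "z": 3, "turn": 0},
    {"fingers": 5.5, "x": 0, "y": 0, "z": 2, "turn": 0},
    {"fingers": 5.5, "x": 0, "y": 0, "z": 1.7, "turn": 0},
    {"fingers": 5.5, "x": 0, "y": 0, "z": 0, "turn": 0},
    {"fingers": 5.5, "x": 0, "y": 0, "z": 0, "turn": 0}
  ]
}}

```text
clock: 39.8
position: [489.6, -66.5, 47.2]
ee_rot: [0.769, -0.639, -0.001, 0.001]
contact_force: [-0.3, -0.2, 0.5]
gripper_width: 55.0
```

Call:
{"method": "servo_tool", "body": {
  "rows": [
    {"fingers": 4, "x": 0, "y": 0, "z": 0, "turn": 0},
    {"fingers": 2.5, "x": 0, "y": 0, "z": 0, "turn": 0},
    {"fingers": 2.5, "x": 0, "y": 0, "z": 0, "turn": 0},
    {"fingers": 2.5, "x": 0, "y": 0, "z": 0, "turn": 0},
    {"fingers": 2.5, "x": 0, "y": 0, "z": 0, "turn": 0},
    {"fingers": 2.5, "x": 0, "y": 0, "z": 0, "turn": 0}
  ]
}}

```text
clock: 40.3
position: [491.1, -66.1, 49.4]
ee_rot: [0.769, -0.639, 0.001, -0.001]
contact_force: [-0.7, 1.3, 6.4]
gripper_width: 35.2
```

Call:
{"method": "servo_tool", "body": {
  "rows": [
    {"fingers": 2.5, "x": 0, "y": 0, "z": -1, "turn": 0},
    {"fingers": 2.5, "x": 0, "y": 0, "z": -2, "turn": 0},
    {"fingers": 2.5, "x": 0, "y": 0, "z": -3, "turn": 0},
    {"fingers": 2.5, "x": 0, "y": 0, "z": -4, "turn": 0},
    {"fingers": 2.5, "x": 0, "y": 0, "z": -2, "turn": 0},
    {"fingers": 2.5, "x": 0, "y": 0, "z": 0, "turn": 6.7},
    {"fingers": 2.5, "x": 0, "y": 0, "z": 0, "turn": 6.7},
    {"fingers": 2.5, "x": 0, "y": 0, "z": 0, "turn": 0}
  ]
}}

```text
clock: 40.97
position: [490.0, -66.1, 168.5]
ee_rot: [-0.688, 0.726, 0.0, 0.0]
contact_force: [-0.5, 0.2, -3.2]
gripper_width: 34.9
```

```bash
python3 - <<'E'
from h import *
plan(649,-78,165,-2.8)
snap('side','d21'); z=load('d21')['p'][80:300,220:480]
cv2.imwrite('pics/d21c.png',cv2.resize(z,None,fx=2.7,fy=2.7,interpolation=cv2.INTER_CUBIC)[:,:,::-1])
E
```

```text
now [490.  -66.1 168.5] jaw ang 177.0 F [-0.5  0.2 -3.2] w 34.9 j6 -0.25
turn -0.2 rows>= 1  shift cm [  0.41 -15.94   0.35] rows>= 4
```

View pics/d21c.png

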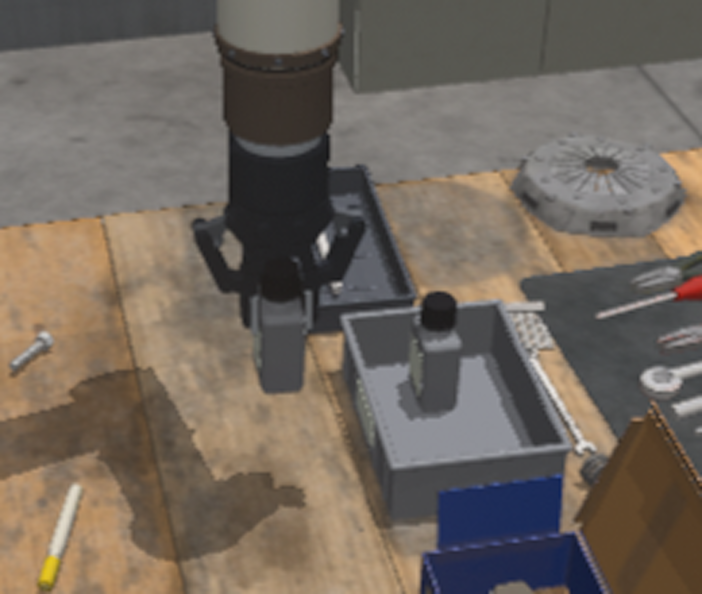

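Call:
{"method": "servo_tool", "body": {
  "rows": [
    {"fingers": 2.5, "x": 0.12, "y": -4, "z": 0, "turn": 0},
    {"fingers": 2.5, "x": 0.12, "y": -4, "z": 0, "turn": 0},
    {"fingers": 2.5, "x": 0.12, "y": -4, "z": 0, "turn": 0},
    {"fingers": 2.5, "x": 0.12, "y": -4, "z": 0, "turn": 0},
    {"fingers": 2.5, "x": 0, "y": 0, "z": 0, "turn": 0},
    {"fingers": 2.5, "x": 0, "y": 0, "z": 4, "turn": 0},
    {"fingers": 2.5, "x": 0, "y": 0, "z": 3, "turn": 0},
    {"fingers": 2.5, "x": 0, "y": 0, "z": 2.3, "turn": 0},
    {"fingers": 2.5, "x": 0, "y": 0, "z": 0, "turn": 0},
    {"fingers": 2.5, "x": 0, "y": 0, "z": 0, "turn": 0}
  ]
}}

```text
clock: 41.85
position: [648.8, -79.3, 73.5]
ee_rot: [-0.69, 0.724, 0.001, -0.002]
contact_force: [0.2, -1.0, -0.0]
gripper_width: 35.4
```

Call:
{"method": "servo_tool", "body": {
  "rows": [
    {"fingers": 2.5, "x": 0, "y": 0, "z": 1, "turn": 0},
    {"fingers": 2.5, "x": 0, "y": 0, "z": 0.6, "turn": 0},
    {"fingers": 2.5, "x": 0, "y": 0, "z": 0.3, "turn": 0},
    {"fingers": 2.5, "x": 0, "y": 0, "z": 0, "turn": 0},
    {"fingers": 2.5, "x": 0, "y": 0, "z": 0, "turn": 0}
  ]
}}

```text
clock: 42.27
position: [650.2, -79.1, 56.8]
ee_rot: [-0.689, 0.725, -0.0, 0.0]
contact_force: [0.3, -0.7, -0.7]
gripper_width: 35.2
```

Call:
{"method": "servo_tool", "body": {
  "rows": [
    {"fingers": 2.5, "x": 0, "y": 0, "z": 0.2, "turn": 0},
    {"fingers": 2.5, "x": 0, "y": 0, "z": 0.1, "turn": 0},
    {"fingers": 2.5, "x": 0, "y": 0, "z": 0, "turn": 0}
  ]
}}

```text
clock: 42.52
position: [650.1, -79.1, 53.6]
ee_rot: [-0.689, 0.725, -0.0, 0.0]
contact_force: [-0.5, 0.8, -2.5]
gripper_width: 35.2
```

Call:
{"method": "servo_tool", "body": {
  "rows": [
    {"fingers": 2.5, "x": 0, "y": 0, "z": 0.1, "turn": 0},
    {"fingers": 3.8, "x": 0, "y": 0, "z": 0, "turn": 0},
    {"fingers": 4.6, "x": 0, "y": 0, "z": 0, "turn": 0},
    {"fingers": 5, "x": 0, "y": 0, "z": 0, "turn": 0},
    {"fingers": 5, "x": 0, "y": 0, "z": -1.5, "turn": 0},
    {"fingers": 5, "x": 0, "y": 0, "z": -3, "turn": 0},
    {"fingers": 5, "x": 0, "y": 0, "z": -4, "turn": 0},
    {"fingers": 5, "x": 0, "y": 0, "z": -4, "turn": 0},
    {"fingers": 5, "x": 0, "y": 0, "z": -4, "turn": 0},
    {"fingers": 5, "x": 0, "y": 0, "z": 0, "turn": 0}
  ]
}}

```text
clock: 43.35
position: [654.7, -79.8, 228.2]
ee_rot: [-0.69, 0.724, -0.007, 0.006]
contact_force: [0.8, 0.6, 1.3]
gripper_width: 49.9
```

```bash
python3 - <<'E'
from h import *
plan(420,-80,230)
E
```

```text
now [654.7 -79.8 228.2] jaw ang 177.2 F [0.8 0.6 1.3] w 49.9 j6 -0.18
turn 0 rows>= 0  shift cm [ 1.17 23.43 -0.63] rows>= 6
```

Now move away from the work, toward the robot, to check for anything hidden.

Call:
{"method": "servo_tool", "body": {
  "rows": [
    {"fingers": 5, "x": 0, "y": 4, "z": 0, "turn": 0},
    {"fingers": 5, "x": 0, "y": 4, "z": 0, "turn": 0},
    {"fingers": 5, "x": 0, "y": 4, "z": 0, "turn": 0},
    {"fingers": 5, "x": 0, "y": 4, "z": 0, "turn": 0},
    {"fingers": 5, "x": 0, "y": 4, "z": 0, "turn": 0},
    {"fingers": 5, "x": 0, "y": 0, "z": 0, "turn": 0},
    {"fingers": 5, "x": 0, "y": 0, "z": 0, "turn": 0}
  ]
}}

```text
clock: 43.93
position: [448.4, -69.2, 217.9]
ee_rot: [-0.689, 0.724, -0.0, 0.001]
contact_force: [0.4, 0.3, 1.1]
gripper_width: 50.0
```

```bash
python3 - <<'E'
from h import *
st()
for n in ['scene','side','wrist']: snap(n,n+'F')
ortho(['sceneF','sideF'],300,800,-480,420,2,'orthoF',zmax=130,scale=1)
fit(['sceneF','sideF'],580,720,-20,60,100,122)
fit(['sceneF','sideF'],580,720,-120,-40,100,122)
fit(['sideF'],590,670,-340,-250,38,50)
fit(['sceneF','sideF'],440,530,-340,-250,14,25);fit(['sceneF','sideF'],440,560,-470,-360,30,45);fit(['sceneF','sideF'],350,440,-450,-350,20,75)
E
```

```text
{'clock': 43.933, 'joints': [0.207, 0.101, -0.413, 0.0, -1.056, -0.257], 'position': [448.387, -69.196, 217.875], 'ee_rot': [-0.689, 0.724, -0.0, 0.001], 'contact_force': [0.416, 0.312, 1.11], 'gripper_width': 50.011}
sceneF n 163 rect c [652.7  22.8] L,W [30.7 29.7] long ang -22.8 mean [651.4  24.4 108.5] zmax 114.1
sideF n 123 rect c [651.1  19. ] L,W [32.1 30.8] long ang 31.9 mean [650.6  15.7 109. ] zmax 114.6
sceneF n 145 rect c [648.3 -76.2] L,W [30.9 29.7] long ang -76.9 mean [646.6 -74.2 108.6] zmax 113.7
sideF n 140 rect c [646.6 -80.4] L,W [31.7 28.9] long ang -16.9 mean [645.6 -82.8 108.8] zmax 115.1
sideF n 305 rect c [ 630.7 -299.6] L,W [80.5 78.9] long ang 89.0 mean [ 627.3 -292.3   41.2] zmax 47.1
sceneF n 72 rect c [ 481.1 -292.3] L,W [45.8 40.4] long ang -49.6 mean [ 481.  -292.6   15.7] zmax 18.7
sideF n 231 rect c [ 480.8 -296.2] L,W [47.4 46.7] long ang 67.5 mean [ 480.6 -297.3   16.1] zmax 21.2
sceneF n 238 rect c [ 511.  -410.8] L,W [52.3 50.7] long ang -59.1 mean [ 510.5 -410.9   34. ] zmax 38.8
sideF n 564 rect c [ 521.1 -414.5] L,W [74.4 51.9] long ang 6.3 mean [ 509.7 -416.7   35.9] zmax 41.6
sceneF n 245 rect c [ 404.6 -386.4] L,W [41.1 37.7] long ang -89.0 mean [ 403.7 -385.5   47.7] zmax 68.3
sideF n 409 rect c [ 402.9 -389.6] L,W [39.6 38.1] long ang 40.3 mean [ 402.5 -392.8   50.5] zmax 70.9
```

View pics/sceneF.png

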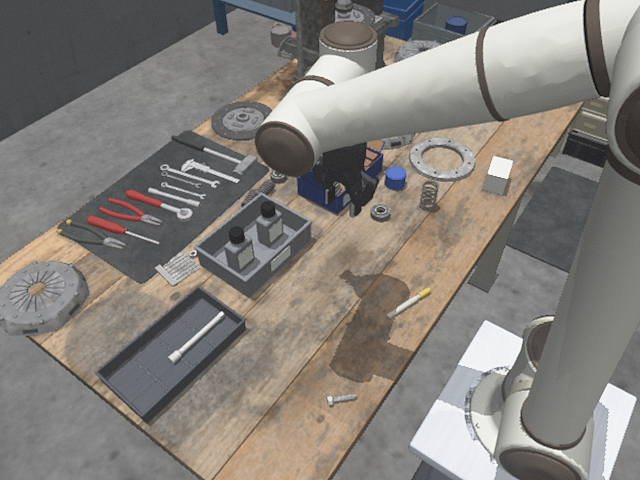

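View pics/sideF.png

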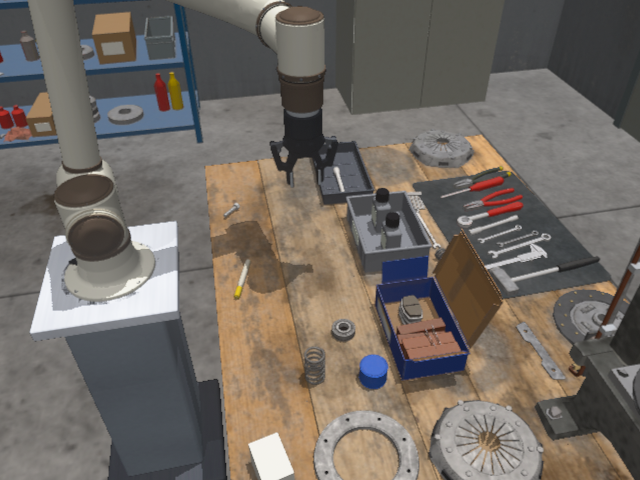

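Both bottles stand in the bin (side picture 381,207 and 392,232), and the bar lies in the tray (338,180). The pad stack is in the carton (410,310). The bearing, spring and tin haven't moved, and nothing is left on the bench.

```bash
python3 - <<'E'
from h import *
print(arm.job_done())
E
```

```text
the job is handed in; nothing more can be done
None
```

The job is done and was handed in at about 44 s. The scene had three brake pads, the extension bar and two bottles; the ratchet and a third bottle were absent.

- **Pads:** all three are in the blue carton, in one flat stack. I stacked them because the lid and walls left no room for the gripper to set them side by side. In the last view the stack was inside the carton, with its top at about 45 mm against the 62 mm walls.
- **Extension bar:** it lies flat in the steel tray, near the centre.
- **Bottles:** I pressed each cap home before lifting that bottle. Each cap top dropped from 120 to 108 mm and held against about 15 N. Both bottles stand upright in the grey bin, cap tops at about 112 mm above the bench, which matches the 4 mm bin floor plus 108 mm.
- **Left in place:** the bearing, spring and grease tin measured at their starting positions to within the camera's accuracy.

I saw no grip slip and no knocked part, and no check failed. The only disagreement was a few millimetres between the scene and side cameras, so I used the wrist camera for the grasps.

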